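Post spent fuses through the scrap bin's spring flap

TASK

Push the scrap bin's dust cover fully open by its red tab, pick up the scoop of spent fuses by its handle, press the bin's spring flap down with the scoop's lip, not with the gripper, and tip all three fuses through into the bin. Draw the scoop out so that the flap shuts, stand the scoop upright in the middle of its black mat and let go, then push the dust cover fully shut again. Leave the other things on the bench where they are.

Things in the scene. Friction and masses are not known exactly. Their poses are not given: they have to be found in the camera images.
- bin: Fixed olive-green hollow steel bin, 250 long (x) x 130 wide (y) x 130 high. Origin: centre of its underside, z up. In its flat top (z 130, 6 thick) is one mouth, x -105 to -30, y -50 to +50, filled by a spring flap and hidden at the start by a sliding cover. Walls 5. Pour from its -x end towards +x. Dark guide rails on the top's long edges reach z 139 (look only).
- mouth (a point): Point on the flap's hinge line, middle of the mouth's near (-x) edge, level with the bin's top: bin frame (-104, 0, 130). The bin's -x end face lies 21 before it.
- flap (a joint): Spring flap, steel, 72 long (from the hinge along the bin's +x) x 96 wide x 4 thick, hinged at the mouth's -x edge. 0 = shut, flush with the bin's top; grows to 1.25 rad as its free edge is pressed down into the bin. Spring 0.06 N m when shut, rising 0.06 N m per rad (about 1.3 N to start it, 2 N at 0.7 rad, 45 from the hinge). Shuts by itself; the fuses' weight does not open it.
- flap_edge (a point): Middle of the flap's free edge, top face.
- cover (a joint): Grey dust cover, flat plate 88 (along the bin's x) x 116 x 5 thick, lying on the bin's top and sliding along the bin's +x. 0 = fully shut over the mouth; 0.105 m = fully open, mouth quite free; hard stops at both ends. About 1.5 N of friction; stays where it is left. May start up to 15 mm open.
- tab (a point): Middle of the top edge of the cover's upright red tab: a plate 10 thick (bin x) x 60 wide (bin y), rising 32 above the cover plate; its top is at z 167.5 over the table. It stands in the middle of the cover and moves with it. Push either broad face.
- mat: Fixed black rubber mat, 200 (its x) x 120 x 3 thick, home of the scoop. Origin: centre of its underside.
- scoop: Loose aluminium scoop, about 0.2 kg (+-30 %), orange handle behind. Origin: underside, z up, x towards the spout, y across. Trough x -45 to +40, 72 wide (66 inside), walls 24 high; floor rises 10 deg to the front (z 18 to 33), so fuses lie at the back wall until it is tipped. From x = 40 a spout plate 35 long, 3 thick, 72 wide is bent down 32 deg below level. Foot bar 8 thick under x = -12.
- scoop_lip (a point): Middle of the end edge of the spout (the lip): scoop frame (69.7, 0, 14.5).
- scoop_handle (a point): Top centre of the upright handle block, scoop frame (-67.5, 0, 85). The block is 34 long (x), 20 thick (y) and reaches from z 85 down to the mat; flat sides, grip it across its 20 mm.
- fuse0: Spent cartridge fuse, white ceramic tube with brass end caps, 14 diameter x 51 long, about 20 g. Origin at its centre; its y axis is the tube's axis. Starts lying across the scoop's trough, against the back wall or the next fuse; rolls freely.
- fuse1: Spent cartridge fuse, white ceramic tube with brass end caps, 14 diameter x 51 long, about 20 g. Origin at its centre; its y axis is the tube's axis. Starts lying across the scoop's trough, against the back wall or the next fuse; rolls freely.
- fuse2: Spent cartridge fuse, white ceramic tube with brass end caps, 14 diameter x 51 long, about 20 g. Origin at its centre; its y axis is the tube's axis. Starts lying across the scoop's trough, against the back wall or the next fuse; rolls freely.
- screwdriver: Bystander: red screwdriver 170 long lying between scoop and bin.
- jar: Bystander: amber glass jar, 44 diameter, 65 high.
- tape: Bystander: roll of black tape, 72 diameter, 19 high.
- meter: Bystander: grey and orange clamp meter, about 190 x 80 x 33 high.
- wrench: Bystander: steel wrench 160 long.
- terminals: Bystander: white terminal strip 100 x 22 x 20 high.

How it is judged:
On the way, in this order (a step that is already met when the one before it is completed fails the run):
1. the dust cover is slid open (more than 92 mm of 105) (value of joint cover above 0.092 m), for 0.2 s.
2. the scoop is lifted more than 50 mm with all three fuses in it, the cover still open (height (world z) of scoop above 0.05 m and value of joint cover above 0.09 m and distance between each of fuse0, fuse1, fuse2 and scoop below 0.075 m and z of each of fuse0, fuse1, fuse2 in the frame of scoop above 0.015 m), for 0.2 s.
3. the scoop presses the flap open by more than 0.4 rad with its lip below the bin's top (value of joint flap above 0.4 rad and contact force between scoop and bin above 0.3 N and z of scoop_lip in the frame of bin below 0.12 m), for 0.1 s.
4. all three fuses lie in the bin, the scoop is out and the flap is shut (x of fuse0 in the frame of bin between -0.125 and 0.125 m and y of fuse0 in the frame of bin between -0.065 and 0.065 m and z of each of fuse0, fuse1, fuse2 in the frame of bin below 0.05 m and x of fuse1 in the frame of bin between -0.125 and 0.125 m and y of fuse1 in the frame of bin between -0.065 and 0.065 m and x of fuse2 in the frame of bin between -0.125 and 0.125 m and y of fuse2 in the frame of bin between -0.065 and 0.065 m and value of joint flap below 0.08 rad and z of scoop_lip in the frame of bin above 0.125 m), for 0.2 s.
5. the scoop stands upright on its mat (horizontal distance between scoop and mat below 0.04 m and height (world z) of scoop below 0.008 m and angle between scoop's own z axis and vertical below 0.1 rad and linear speed of scoop below 0.02 m/s), for 0.2 s.
6. the dust cover is shut again (value of joint cover below 0.012 m), for 0.2 s.
At the end, for the whole second after the job is handed in: All three fuses lie inside the bin (centres less than 50 mm above the table), the flap is shut (under 0.08 rad), the cover is shut (within 12 mm), the scoop stands upright (within 0.1 rad) and still on the mat, its origin within 40 mm of the mat's centre (all of step 5 and x of fuse0 in the frame of bin between -0.125 and 0.125 m and y of fuse0 in the frame of bin between -0.065 and 0.065 m and z of each of fuse0, fuse1, fuse2 in the frame of bin below 0.05 m and x of fuse1 in the frame of bin between -0.125 and 0.125 m and y of fuse1 in the frame of bin between -0.065 and 0.065 m and x of fuse2 in the frame of bin between -0.125 and 0.125 m and y of fuse2 in the frame of bin between -0.065 and 0.065 m and value of joint flap below 0.08 rad and value of joint cover below 0.012 m); the robot touches nothing.
It fails at once if the gripper itself presses the flap (contact force between the fingers and flap above 0.5 N).
It fails at once if a bystander is moved more than 30 mm (distance of any of screwdriver, jar, tape, meter, wrench, terminals from where it was at the start of the episode above 0.03 m).
It also fails if it takes over 67 s, if anything falls off the work surface, if the arm or the gripper's body presses on something with over 40 N, if the wrist force passes 120 N, or if a joint passes its speed limit or range.

ROBOT

A 7-joint arm with a two-finger parallel gripper is mounted at the origin on the work surface. World frame = base frame: x ahead of the robot, y to its left, z up, the work surface at z = 0. Lengths are in m, angles in rad, forces in N, time in s.
With the tool pointing down it reaches from about 0.4 to 0.85 m from the base axis. Payload 4.5 kg.
Tool frame: the origin (TCP) lies midway between the tips of the shut fingers; the grasp point (between the pads) lies 19 mm behind it; z points along the fingers, y is the direction in which the jaws open and shut (so a half turn about z gives the same grasp; the last joint's range is limited). The gripper opens to 88 mm and grips with 3 to 60 N. Pads are 18 mm wide; open, the fingers measure 123 mm over their backs; the gripper's body (75 mm by 187 mm) begins 45 mm behind the grasp point.
Start: joints at [1.354, 0.689, -0.195, 1.565, 0.157, 0.902, -0.215], TCP at [0.155, -0.605, 0.239] pointing down, gripper open.
Joint ranges: [-3.01, 3.01], [-0.46, 2.08], [-1.47, 1.51], [0.13, 2.56], [-1, 4.14], [0.04, 2.09], [-2.66, 2.66]. Speed limits (rad/s): [2.57, 2.57, 3.14, 3.14, 3.14, 3.14, 3.14].

INTERFACE

Orientations are given as a unit quaternion [x, y, z, w].
In Python, from plant import r gives the robot as it stands.
- The arm moves only by the tool play_rows, never from a script. Its argument "targets" is a list of rows, each an object of numbers: "jaw": the closure, from 0 (fully open) to 1 (shut); "dx", "dy", "dz": the shift along the tool's x, y, z in m; "yaw": the turn about the tool's z in rad. A call has exactly 5 rows; each row shifts and turns the pose as measured when the row begins, along the tool's axes as they then stand; what a row does not reach is not made up. A row lasts 1/10 s, in which the tool goes at most 50 mm and 8.59 degrees, less where a joint would pass 70% of its speed; a pose out of reach is approached as far as the arm can. A call with a gripper value outside its range is refused whole. The fingers move at their own pace and stop on an object; "squeeze" is the grip in N (left out, the last holds). Time passes only in rows, so rows that do not move let the fingers close, or fill a call up. It gives the time, the measured TCP pose, the force and the opening at its end, in the units of the state.
- r.get_state(): the state, without advancing time (a new reading comes with each control period).
- r.snapshot(name): name is "scene" or "top" or "wrist"; returns a dict with "frame" (420x560x3 uint8, red, green, blue), "z_map" (420x560 float32, m along the optical axis (not along the pixel's ray), 0 where there is no reading), "mtx" (3x3 intrinsics, pixels), "position" and "orientation" of the camera in the world; the wrist camera has in their place "T_tool_cam" (4x4, takes a point from camera to tool coordinates, whose origin is the TCP and whose axes are the flange's). Camera axes: x right, y up, looking along -z (the intrinsics and any distortion apply to the point x, -y, -z); pixel columns grow to the right and rows downward; lengths in m; the calibration is good to about 2 mm. A picture is of the moment at which its call begins: read the wrist's pose just before it.
- r.finish_job(): hands the job in, once; it reports no verdict.
The state is a dict: "clock": time; "q": joint angles; "qd": joint speeds; "joint_torque": joint torques, N m; "tool_pos": TCP position; "eef_rot": TCP orientation; "contact_force": force on the tool from outside, world axes, zero at the start; "moment": the same for the moment, N m; "opening": opening from 0.0 (shut) to 1.0 (fully open).
Only numpy, scipy, OpenCV 4.12 (cv2) and the standard library are available. Lean on these libraries where they do the work, as an engineer would, in place of code of your own. Each camera call takes 0.05 s, during which the arm holds its last target.

## Working session

There is one attempt and no reset: what is moved stays moved. The work goes in short steps, Python scripts to look and compute and a tool call to move; the robot and the scene stay as the last step left them, time stands still between calls to the robot, and variables do not carry over. Pictures are saved under pics/ and viewed, and the job is handed in when it is done.

Besides the shell and the picture viewer there is one more tool, called after "Call:" as name(argument=value, ...), one argument or row to a line, values as JSON. play_rows: Moves the arm, as the interface text tells. Its arguments: {"type":"object","properties":{"targets":{"type":"array"},"squeeze":{"type":"number"}},"required":["targets"]}

```bash
ls -la; mkdir -p pics; python3 - <<'E'
from plant import r
import cv2
s=r.get_state(); print(s)
for n in ["scene","top","wrist"]:
    d=r.snapshot(n); cv2.imwrite(f"pics/{n}0.png",d["frame"][:,:,::-1])
    print(n,d["mtx"],d.get("position"),d.get("orientation"),d.get("T_tool_cam"),d["z_map"].min(),d["z_map"].max(),[k for k in d])
E
```

```text
total 12
drwxr-xr-x  3 agent agent 4096 Dec  6 18:38 .
drwxr-xr-x 23 root  root  4096 Dec  6 18:38 ..
drwxr-xr-x  2 agent agent 4096 Dec  6 18:38 pics
{'clock': 0.0, 'q': array([ 1.35380288,  0.69001443, -0.19450153,  1.56634379,  0.15730758,
        0.90250611, -0.21510969]), 'qd': array([-2.16848148e-04, -3.98125260e-04, -6.09658456e-04, -1.09855263e-03,
       -9.23698156e-04, -7.47680791e-05,  1.57581113e-03]), 'joint_torque': array([-4.43208328e-04, -5.27570951e+01, -1.26684006e+00, -1.53433210e+01,
       -5.25891641e-02,  6.50312664e-03,  1.79287176e-04]), 'tool_pos': array([ 0.15489185, -0.60484244,  0.23789079]), 'eef_rot': array([ 9.92143326e-01,  1.25102910e-01, -1.90698632e-04, -9.20306235e-04]), 'contact_force': array([ 0.69447096,  0.83509368, -0.67123704]), 'moment': array([-0.0020983 , -0.05752784,  0.00169705]), 'opening': 0.9996713222927323}
scene [[460.87774889   0.         284.523647  ]
 [  0.         460.87774889 212.05172098]
 [  0.           0.           1.        ]] [ 1.02068569 -0.38896187  1.07689775] [0.25960055 0.1261482  0.40161124 0.869139  ] None 0.0 3.193453 ['frame', 'z_map', 'mtx', 'position', 'orientation']
top [[543.05398775   0.         271.9883098 ]
 [  0.         543.05398775 213.47683338]
 [  0.           0.           1.        ]] [0.39197583 0.03282811 1.35937758] [ 0.03996664 -0.05539101 -0.69893941  0.71191166] None 0.0 2.2951384 ['frame', 'z_map', 'mtx', 'position', 'orientation']
wrist [[373.14057778   0.         275.56915152]
 [  0.         373.14057778 209.78745461]
 [  0.           0.           1.        ]] None None [[-2.62574654e-04  9.56772598e-01  2.90836941e-01  7.50209795e-02]
 [ 9.99999373e-01 -6.52758068e-05  1.11756296e-03  2.65450607e-05]
 [ 1.08823823e-03  2.90837052e-01 -9.56771982e-01 -1.45296543e-01]
 [ 0.00000000e+00  0.00000000e+00  0.00000000e+00  1.00000000e+00]] 0.0 1.3215683 ['frame', 'z_map', 'mtx', 'T_tool_cam']
```

View pics/scene0.png

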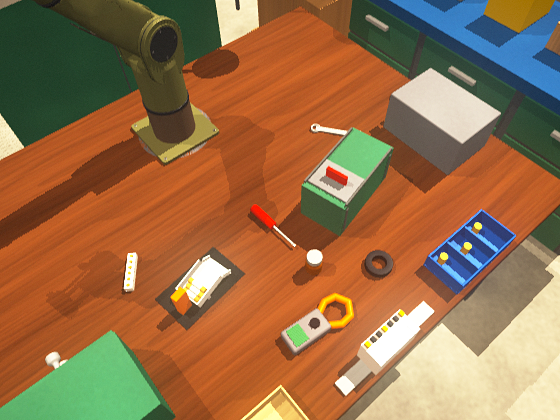

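View pics/top0.png

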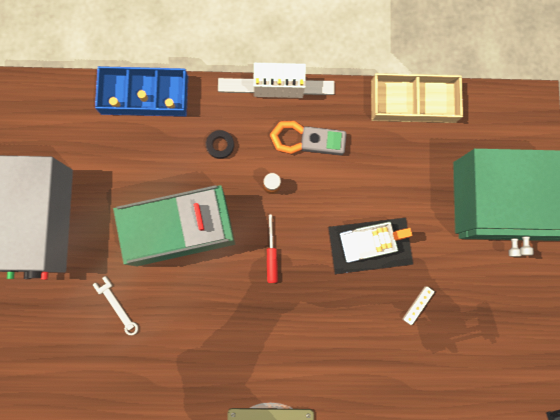

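View pics/wrist0.png

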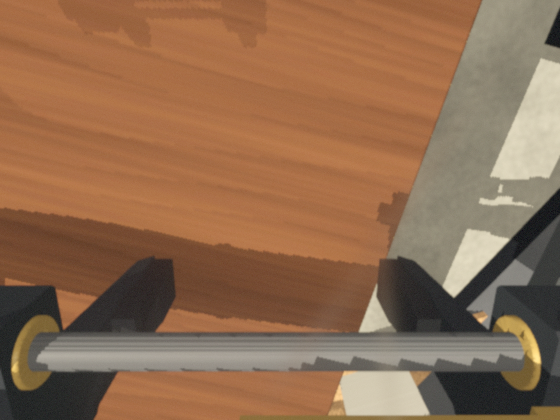

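The scene picture shows the bin at (345,180) with its red tab at (337,175), and the scoop on its mat at (200,285). In the top view the bin spans (115–232, 187–263) with the tab at (199,216). The mat is at (370,246) and the handle at (404,234), with the spout towards the bin. Next I'll measure them.

```bash
cat > h.py <<'E'
import numpy as np, cv2
from scipy.spatial.transform import Rotation as R
from plant import r
def cloud(name):
    s=r.get_state(); d=r.snapshot(name); z=d["z_map"]; K=d["mtx"]
    v,u=np.mgrid[0:z.shape[0],0:z.shape[1]]
    P=np.stack([(u-K[0,2])/K[0,0]*z,-(v-K[1,2])/K[1,1]*z,-z],-1)
    if name=="wrist":
        T=d["T_tool_cam"]; P=P@T[:3,:3].T+T[:3,3]; P=P@R.from_quat(s["eef_rot"]).as_matrix().T+s["tool_pos"]
    else: P=P@R.from_quat(d["orientation"]).as_matrix().T+d["position"]
    P[z==0]=np.nan
    return d["frame"],P
def rect(m,P):
    p=P[m]; p=p[~np.isnan(p).any(1)]; c=cv2.minAreaRect((p[:,:2]*1000).astype(np.float32)); return c,np.percentile(p[:,2],[2,50,98]),len(p)
E
python3 - <<'E'
from h import *
for cam in ["top","scene"]:
    f,P=cloud(cam); hsv=cv2.cvtColor(f,cv2.COLOR_RGB2HSV); H,S,V=[hsv[...,i].astype(int) for i in range(3)]
    X,Y,Z=P[...,0],P[...,1],P[...,2]
    binreg=(X>.2)&(X<.6)&(Y>.05)&(Y<.5)
    print(cam,"table z",np.nanmedian(Z[(X>.25)&(X<.5)&(Y>-.1)&(Y<0)]))
    m=binreg&(Z>.12)&(Z<.15); print("bintop",rect(m,P))
    c=cv2.boxPoints(rect(m,P)[0]);print(c.round(1).tolist())
    m2=m&(S<50)&(V>90);print("cover",rect(m2,P),cv2.boxPoints(rect(m2,P)[0]).round(1).tolist())
    m3=binreg&(Z>.145)&((H<8)|(H>172))&(S>150);print("tab",rect(m3&(Z>.163),P),rect(m3,P),cv2.boxPoints(rect(m3&(Z>.16),P)[0]).round(1).tolist())
    sr=(X>.2)&(X<.55)&(Y>-.42)&(Y<-.05)
    m=sr&(V<60)&(Z<.012);k=cv2.morphologyEx(m.astype(np.uint8),cv2.MORPH_OPEN,np.ones((3,3)))>0
    print("mat",rect(k,P),cv2.boxPoints(rect(k,P)[0]).round(1).tolist())
    m=sr&(H>8)&(H<25)&(S>180)&(Z>.07);print("handletop",rect(m,P))
    m=sr&(Z>.012)&(S<60)&(V>120)&(X>.28)&(X<.45)&(Y>-.29);
    n,l,st,_=cv2.connectedComponentsWithStats(m.astype(np.uint8));k=l==1+np.argmax(st[1:,4]);print("scoop",rect(k,P),cv2.boxPoints(rect(k,P)[0]).round(1).tolist())
E
```

```text
top table z -0.0005714625164621179
bintop (((531.1033325195312, 234.3278045654297), (130.7410888671875, 250.92042541503906), 13.62100887298584), array([0.12464772, 0.13119903, 0.14023475]), 6004)
[[438.0, 340.8999938964844], [497.1000061035156, 97.0], [624.2000122070312, 127.80000305175781], [565.0999755859375, 371.70001220703125]]
cover (((531.0960693359375, 232.50192260742188), (129.8236846923828, 230.56398010253906), 13.646743774414062), array([0.12841447, 0.1353063 , 0.14143454]), 2231) [[440.79998779296875, 329.20001220703125], [495.20001220703125, 105.19999694824219], [621.4000244140625, 135.8000030517578], [567.0, 359.79998779296875]]
tab (((546.1364135742188, 171.40420532226562), (59.305423736572266, 8.082658767700195), 12.782286643981934), array([0.163364  , 0.16701383, 0.1718711 ]), 93) (((546.065673828125, 171.38816833496094), (59.450340270996094, 8.082658767700195), 12.782286643981934), array([0.14785071, 0.16650527, 0.17169709]), 111) [[516.2999877929688, 168.8000030517578], [518.0999755859375, 160.89999389648438], [575.9000244140625, 174.0], [574.2000122070312, 181.89999389648438]]
mat (((486.4754333496094, -312.2088928222656), (85.81586456298828, 102.73509216308594), 55.889320373535156), array([-0.00333461,  0.00236073,  0.00803165]), 217) [[419.8999938964844, -318.8999938964844], [504.8999938964844, -376.5], [553.0999755859375, -305.5], [468.0, -247.89999389648438]]
handletop (((524.406494140625, -304.7517395019531), (19.522235870361328, 34.34368896484375), 13.290030479431152), array([0.07177549, 0.08501258, 0.09065693]), 36)Traceback (most recent call last):
  File "<stdin>", line 16, in <module>
    return _wrapfunc(a, 'argmax', axis=axis, out=out, **kwds)
    return bound(*args, **kwds)
ValueError: attempt to get argmax of an empty sequence
```

```bash
python3 - <<'E'
from h import *
f,P=cloud("top"); 
cv2.imwrite("pics/topz.png",cv2.resize(f[200:290,320:430,::-1],None,fx=7,fy=6.5,interpolation=cv2.INTER_NEAREST))
f,P=cloud("scene"); 
cv2.imwrite("pics/scz.png",cv2.resize(f[240:330,150:250,::-1],None,fx=7,fy=6.5,interpolation=cv2.INTER_NEAREST))
E
python3 - <<'E'
from h import *
for cam in ["top","scene"]:
    f,P=cloud(cam); hsv=cv2.cvtColor(f,cv2.COLOR_RGB2HSV); H,S,V=[hsv[...,i].astype(int) for i in range(3)]
    X,Y,Z=P[...,0],P[...,1],P[...,2]
    print(cam)
    binreg=(X>.4)&(X<.65)&(Y>.08)&(Y<.38)
    m=binreg&(Z>.12)&(Z<.15); print("bintop",rect(m,P))
    m2=m&(S<50)&(V>90);m2=cv2.morphologyEx(m2.astype(np.uint8),cv2.MORPH_OPEN,np.ones((5,5)))>0;print("cover",rect(m2,P))
    m3=binreg&(Z>.163)&((H<8)|(H>172))&(S>150);print("tab",rect(m3,P))
    sr=(X>.4)&(X<.65)&(Y>-.36)&(Y<-.08)
    m=sr&(V<60)&(Z<.012);k=cv2.morphologyEx(m.astype(np.uint8),cv2.MORPH_OPEN,np.ones((3,3)))>0
    print("mat",rect(k,P))
    m=sr&(H>8)&(H<25)&(S>180)&(Z>.075);print("handletop",rect(m,P))
    m=sr&(Z>.012)&(S<60)&(V>120)
    print("scoop",rect(m,P),cv2.boxPoints(rect(m,P)[0]).round(1).tolist())
E
```

```text
top
bintop (((530.9921875, 234.30880737304688), (130.79905700683594, 250.82215881347656), 13.64697551727295), array([0.12473809, 0.13130724, 0.14042141]), 6245)
cover (((546.050537109375, 171.24612426757812), (130.39227294921875, 90.9036636352539), 12.949267387390137), array([0.12842104, 0.13512402, 0.14062807]), 2049)
tab (((545.9126586914062, 171.50953674316406), (58.90443801879883, 8.074653625488281), 13.075677871704102), array([0.16351985, 0.16691842, 0.1703785 ]), 86)
mat (((501.68072509765625, -249.20175170898438), (114.95183563232422, 185.69505310058594), 7.8356828689575195), array([-0.00300478,  0.00262121,  0.00830161]), 284)
handletop (((524.5634765625, -305.19329833984375), (19.684917449951172, 34.61153793334961), 12.954567909240723), array([0.07789703, 0.08504696, 0.09236905]), 31)
scoop (((506.81817626953125, -232.24496459960938), (72.91881561279297, 124.1183853149414), 13.946195602416992), array([0.01726172, 0.03208563, 0.05489596]), 1354) [[456.5, -180.8000030517578], [486.3999938964844, -301.29998779296875], [557.2000122070312, -283.70001220703125], [527.2000122070312
[... 797 characters left out ...]
                                                      ~~~~~~~~~~~~~^^^^^^^^^^^^^^^^^^
    return _quantile_unchecked(
        a, q, axis, out, overwrite_input, method, keepdims, weights)
    return _ureduce(a,
                    func=_quantile_ureduce_func,
    ...<5 lines>...
                    overwrite_input=overwrite_input,
                    method=method)
    r = func(a, **kwargs)
    result = _quantile(arr,
                       quantiles=q,
    ...<2 lines>...
                       out=out,
                       weights=wgt)
    slices_having_nans = np.isnan(arr[-1, ...])
                                  ~~~^^^^^^^^^
IndexError: index -1 is out of bounds for axis 0 with size 0
```

View pics/topz.png

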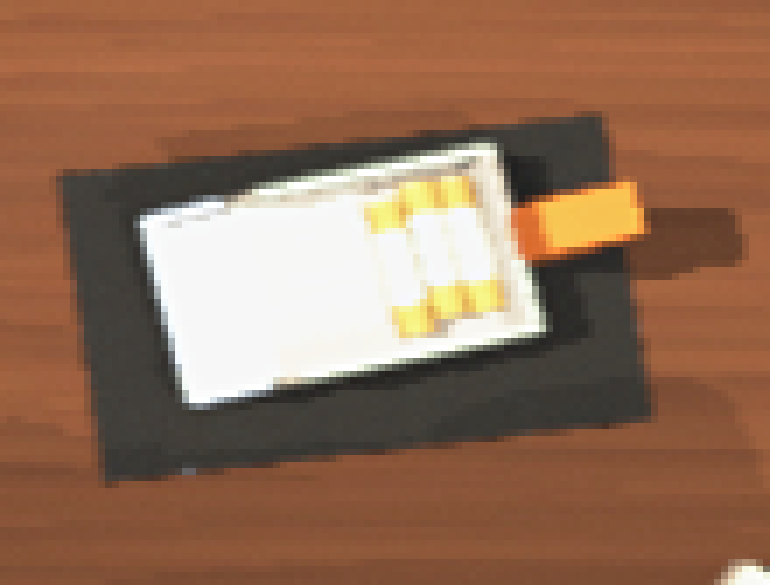

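View pics/scz.png

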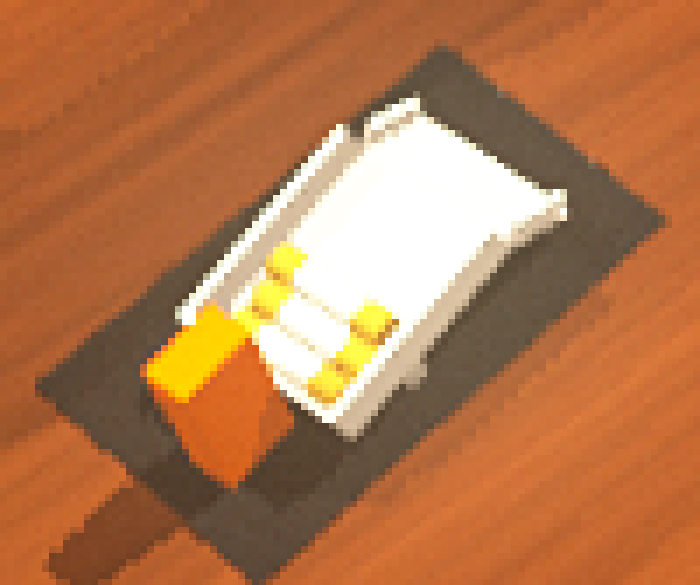

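```bash
cat >> h.py <<'E'
def to(w,label=""):
    s=r.get_state(); Rm=R.from_quat(s["eef_rot"]).as_matrix(); d=Rm.T@(np.array(w)-s["tool_pos"])
    print(label,"tool delta mm",(d*1000).round(1)); return d
def st():
    s=r.get_state(); Rm=R.from_quat(s["eef_rot"]).as_matrix()
    print("t",round(s["clock"],2),"pos",(s["tool_pos"]*1000).round(1),"yawx",np.degrees(np.arctan2(Rm[1,0],Rm[0,0])).round(2),"tilt z",Rm[:,2].round(4),"F",s["contact_force"].round(2),"M",s["moment"].round(3),"open",round(s["opening"]*88,1),"q",s["q"].round(2))
E
python3 - <<'E'
from h import *
st()
for cam in ["top"]:
    f,P=cloud(cam); hsv=cv2.cvtColor(f,cv2.COLOR_RGB2HSV); H,S,V=[hsv[...,i].astype(int) for i in range(3)]
    X,Y,Z=P[...,0],P[...,1],P[...,2]
    sr=(X>.4)&(X<.65)&(Y>-.38)&(Y<-.08)
    m=sr&(V<90)&(S<110)
    k=cv2.morphologyEx(m.astype(np.uint8),cv2.MORPH_OPEN,np.ones((3,3)))
    n,l,stt,_=cv2.connectedComponentsWithStats(k);k=l==1+np.argmax(stt[1:,4])
    print("mat",rect(k,P),cv2.boxPoints(rect(k,P)[0]).round(1).tolist())
to([.546,.168,.238])
Rm=R.from_quat(r.get_state()["eef_rot"]).as_matrix();print(Rm.round(3))
E
```

```text
t 0.4 pos [ 155.1 -605.4  238.6] yawx 14.37 tilt z [-1.e-04  3.e-04 -1.e+00] F [ 0.85  0.01 -0.63] M [ 0.032  0.006 -0.006] open 87.9 q [ 1.35  0.69 -0.19  1.57  0.16  0.9  -0.22]
mat (((501.26947021484375, -243.60821533203125), (119.94834899902344, 198.95225524902344), 8.057042121887207), array([-0.00360704,  0.00211085,  0.0079755 ]), 1690) [[427.8999938964844, -153.5], [455.79998779296875, -350.5], [574.5999755859375, -333.70001220703125], [546.7000122070312, -136.6999969482422]]
 tool delta mm [ 570.6 -652.2    0.7]
[[ 0.969  0.248  0.   ]
 [ 0.248 -0.969  0.   ]
 [ 0.    -0.    -1.   ]]
```

Call:
play_rows(
  targets=[
    {"dx": 0.04,"dy": -0.03,"dz": 0,"yaw": 0,"jaw": 0.65},
    {"dx": 0.04,"dy": -0.03,"dz": 0,"yaw": 0,"jaw": 0.65},
    {"dx": 0.04,"dy": -0.03,"dz": 0,"yaw": 0,"jaw": 0.65},
    {"dx": 0.04,"dy": -0.03,"dz": 0,"yaw": 0,"jaw": 0.65},
    {"dx": 0.04,"dy": -0.03,"dz": 0,"yaw": 0,"jaw": 0.65},
  ],
  squeeze=20,
)

```text
clock: 0.95
tool_pos: [0.3087, -0.4154, 0.2373]
eef_rot: [0.993, 0.116, -0.001, 0.004]
contact_force: [0.6, -0.0, -0.4]
opening: 0.568
```

Call:
play_rows(
  targets=[
    {"dx": 0.035,"dy": -0.035,"dz": 0,"yaw": 0,"jaw": 0.65},
    {"dx": 0.035,"dy": -0.035,"dz": 0,"yaw": 0,"jaw": 0.65},
    {"dx": 0.035,"dy": -0.035,"dz": 0,"yaw": 0,"jaw": 0.65},
    {"dx": 0.035,"dy": -0.035,"dz": 0,"yaw": 0,"jaw": 0.65},
    {"dx": 0.035,"dy": -0.035,"dz": 0,"yaw": 0,"jaw": 0.65},
  ],
)

```text
clock: 1.45
tool_pos: [0.4409, -0.203, 0.2368]
eef_rot: [0.993, 0.116, 0.001, 0.005]
contact_force: [2.1, -1.2, -0.2]
opening: 0.346
```

```bash
python3 -c "
from h import *
st();to([.546,.168,.238])"
```

```text
t 1.45 pos [ 440.9 -203.   236.8] yawx 13.31 tilt z [ 0.0033 -0.0099 -0.9999] F [ 2.1  -1.16 -0.16] M [ 0.021 -0.029 -0.051] open 30.5 q [ 0.42  0.51 -0.13  1.99  0.12  0.65 -1.13]
 tool delta mm [ 187.7 -336.8   -4.5]
```

Call:
play_rows(
  targets=[
    {"dx": 0.024,"dy": -0.043,"dz": 0,"yaw": 0,"jaw": 0.65},
    {"dx": 0.024,"dy": -0.043,"dz": 0,"yaw": 0,"jaw": 0.65},
    {"dx": 0.024,"dy": -0.043,"dz": 0,"yaw": 0,"jaw": 0.65},
    {"dx": 0.024,"dy": -0.043,"dz": 0,"yaw": 0,"jaw": 0.65},
    {"dx": 0.024,"dy": -0.043,"dz": 0,"yaw": 0,"jaw": 0.65},
  ],
)

```text
clock: 1.95
tool_pos: [0.5114, 0.037, 0.2361]
eef_rot: [0.993, 0.116, 0.004, 0.006]
contact_force: [1.4, -0.2, -0.6]
opening: 0.351
```

Call:
play_rows(
  targets=[
    {"dx": 0.024,"dy": -0.043,"dz": 0,"yaw": 0,"jaw": 0.65},
    {"dx": 0.024,"dy": -0.043,"dz": 0,"yaw": 0,"jaw": 0.65},
    {"dx": 0.018,"dy": -0.035,"dz": 0,"yaw": 0,"jaw": 0.65},
    {"dx": 0,"dy": 0,"dz": 0,"yaw": 0,"jaw": 0.65},
    {"dx": 0,"dy": 0,"dz": 0,"yaw": 0,"jaw": 0.65},
  ],
)

```text
clock: 2.45
tool_pos: [0.5485, 0.184, 0.2355]
eef_rot: [0.992, 0.123, 0.007, 0.003]
contact_force: [-0.1, -2.0, -0.4]
opening: 0.353
```

```bash
python3 -c "
from h import *
st();to([.546,.171,.150])
f,P=cloud('wrist');cv2.imwrite('pics/w1.png',f[...,::-1])
hsv=cv2.cvtColor(f,cv2.COLOR_RGB2HSV); H,S,V=[hsv[...,i].astype(int) for i in range(3)]
m=(P[...,2]>.155)&(P[...,2]<.175)&((H<8)|(H>172))&(S>150)
print(m.sum(), rect(m,P) if m.sum()>5 else '')"
```

```text
t 2.45 pos [548.5 184.  235.5] yawx 14.11 tilt z [ 0.0136 -0.004  -0.9999] F [-0.1  -1.97 -0.37] M [-0.046  0.004 -0.011] open 31.0 q [-0.36  0.62 -0.08  1.73  0.08  0.78 -1.8 ]
 tool delta mm [-6.6 11.4 85.5]
1364 (((546.0042724609375, 172.03233337402344), (58.5930061340332, 8.96943473815918), 13.542084693908691), array([0.15805382, 0.1665903 , 0.16796732]), 1364)
```

Call:
play_rows(
  targets=[
    {"dx": -0.006,"dy": 0.011,"dz": 0,"yaw": 0,"jaw": 0.65},
    {"dx": 0,"dy": 0,"dz": 0.01,"yaw": 0,"jaw": 0.65},
    {"dx": 0,"dy": 0,"dz": 0.025,"yaw": 0,"jaw": 0.65},
    {"dx": 0,"dy": 0,"dz": 0.025,"yaw": 0,"jaw": 0.65},
    {"dx": 0,"dy": 0,"dz": 0.015,"yaw": 0,"jaw": 0.65},
  ],
)

```text
clock: 3.0
tool_pos: [0.5475, 0.1618, 0.1598]
eef_rot: [0.993, 0.117, 0.009, 0.004]
contact_force: [0.3, 0.5, -0.2]
opening: 0.348
```

```bash
python3 -c "
from h import *
st();to([.546,.172,.150])"
```

```text
t 3.0 pos [547.5 161.8 159.8] yawx 13.4 tilt z [ 0.0183 -0.0054 -0.9998] F [ 0.26  0.48 -0.2 ] M [ 0.035  0.037 -0.049] open 30.6 q [-0.34  0.72 -0.06  1.83  0.1   0.59 -1.8 ]
 tool delta mm [  0.8 -10.4   9.7]
```

Call:
play_rows(
  targets=[
    {"dx": 0,"dy": -0.008,"dz": 0.01,"yaw": 0,"jaw": 0.65},
    {"dx": 0,"dy": -0.025,"dz": 0.0,"yaw": 0,"jaw": 0.65},
    {"dx": 0,"dy": -0.025,"dz": 0,"yaw": 0,"jaw": 0.65},
    {"dx": 0,"dy": -0.025,"dz": 0,"yaw": 0,"jaw": 0.65},
    {"dx": 0,"dy": -0.015,"dz": 0,"yaw": 0,"jaw": 0.65},
  ],
)

```text
clock: 3.5
tool_pos: [0.5249, 0.2468, 0.1441]
eef_rot: [0.994, 0.108, 0.005, 0.009]
contact_force: [-0.3, -1.2, 0.7]
opening: 0.351
```

```bash
python3 -c "
from h import *
st();to([.5198,.2805,.150])"
```

```text
t 3.5 pos [524.9 246.8 144.1] yawx 12.36 tilt z [ 0.0129 -0.0172 -0.9998] F [-0.29 -1.19  0.69] M [-0.315 -0.021 -0.008] open 30.9 q [-0.52  0.75 -0.03  1.8   0.07  0.59 -1.95]
 tool delta mm [  2.3 -33.9  -6.6]
```

Call:
play_rows(
  targets=[
    {"dx": 0,"dy": -0.018,"dz": -0.006,"yaw": -0.015,"jaw": 0.65},
    {"dx": 0,"dy": -0.012,"dz": -0.002,"yaw": 0,"jaw": 0.65},
    {"dx": 0,"dy": -0.006,"dz": 0,"yaw": 0,"jaw": 0.65},
    {"dx": 0,"dy": -0.004,"dz": 0,"yaw": 0,"jaw": 0.65},
    {"dx": 0,"dy": -0.004,"dz": 0,"yaw": 0,"jaw": 0.65},
  ],
)

```text
clock: 4.0
tool_pos: [0.5169, 0.2778, 0.1505]
eef_rot: [0.994, 0.11, 0.004, 0.019]
contact_force: [1.2, -5.9, 2.2]
opening: 0.35
```

```bash
python3 -c "
from h import *
st();to([.5198,.2805,.150])
f,P=cloud('wrist');cv2.imwrite('pics/w2.png',f[...,::-1])
hsv=cv2.cvtColor(f,cv2.COLOR_RGB2HSV); H,S,V=[hsv[...,i].astype(int) for i in range(3)]
m=(P[...,2]>.155)&(P[...,2]<.175)&((H<8)|(H>172))&(S>150)
print(m.sum(), rect(m,P) if m.sum()>5 else '')"
```

```text
t 4.0 pos [516.9 277.8 150.5] yawx 12.67 tilt z [ 0.0129 -0.0368 -0.9992] F [ 1.16 -5.89  2.21] M [-1.199 -0.178  0.007] open 30.8 q [-0.59  0.76 -0.01  1.76  0.07  0.63 -2.  ]
 tool delta mm [ 3.4 -2.   0.4]
3304 (((525.9332275390625, 269.8872985839844), (52.19148635864258, 10.208823204040527), 13.544516563415527), array([0.15677235, 0.16648084, 0.16779437]), 3304)
```

Call:
play_rows(
  targets=[
    {"dx": 0,"dy": 0.01,"dz": 0,"yaw": 0,"jaw": 0.65},
    {"dx": 0,"dy": 0,"dz": -0.04,"yaw": 0,"jaw": 0.4},
    {"dx": 0,"dy": 0,"dz": -0.04,"yaw": -0.145,"jaw": 0.2},
    {"dx": 0,"dy": 0,"dz": -0.01,"yaw": -0.145,"jaw": 0.1},
    {"dx": 0,"dy": 0,"dz": 0,"yaw": -0.145,"jaw": 0.1},
  ],
)

```text
clock: 4.55
tool_pos: [0.5188, 0.267, 0.2429]
eef_rot: [0.945, 0.326, -0.001, 0.021]
contact_force: [-0.3, -0.7, -0.6]
opening: 0.688
```

Call:
play_rows(
  targets=[
    {"dx": 0,"dy": 0,"dz": 0,"yaw": -0.145,"jaw": 0.1},
    {"dx": 0,"dy": 0,"dz": 0,"yaw": -0.145,"jaw": 0.1},
    {"dx": 0,"dy": 0,"dz": 0,"yaw": -0.145,"jaw": 0.1},
    {"dx": 0,"dy": 0,"dz": 0,"yaw": -0.145,"jaw": 0.1},
    {"dx": 0,"dy": 0,"dz": 0,"yaw": -0.145,"jaw": 0.1},
  ],
)

```text
clock: 5.05
tool_pos: [0.5203, 0.264, 0.2445]
eef_rot: [0.76, 0.649, -0.006, 0.019]
contact_force: [-0.1, -0.2, -0.7]
opening: 0.899
```

```bash
python3 -c "
from h import *
st();to([.5245,-.305,.230])
f,P=cloud('top');cv2.imwrite('pics/t3.png',f[...,::-1])"
```

```text
t 5.05 pos [520.3 264.  244.5] yawx 81.0 tilt z [ 0.0152 -0.0361 -0.9992] F [-0.07 -0.23 -0.72] M [-0.048 -0.085 -0.002] open 79.1 q [-0.36  0.64 -0.37  1.68  0.33  0.89 -1.03]
 tool delta mm [-560.6   92.5   35.1]
```

View pics/t3.png

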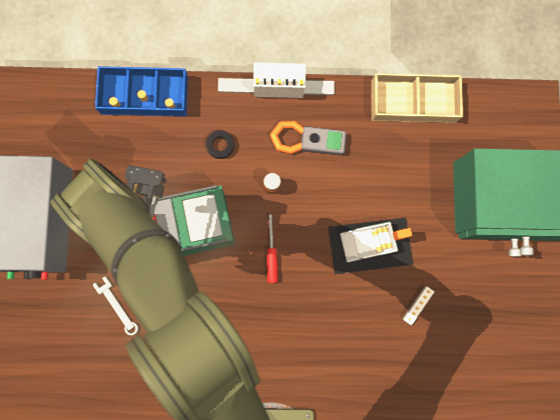

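The top view shows the cover slid away from the mouth: the pale flap is visible at (203,215) and the scoop is undisturbed at (370,242). Next, go to the handle.

Call:
play_rows(
  targets=[
    {"dx": -0.02,"dy": 0,"dz": 0,"yaw": -0.14,"jaw": 0.1},
    {"dx": -0.03,"dy": 0,"dz": 0,"yaw": -0.14,"jaw": 0.1},
    {"dx": -0.03,"dy": 0,"dz": 0,"yaw": -0.12,"jaw": 0.1},
    {"dx": -0.04,"dy": -0.01,"dz": 0,"yaw": 0,"jaw": 0.1},
    {"dx": -0.045,"dy": -0.01,"dz": 0,"yaw": 0,"jaw": 0.1},
  ],
)

```text
clock: 5.6
tool_pos: [0.5225, 0.0992, 0.2495]
eef_rot: [0.609, 0.793, -0.006, 0.014]
contact_force: [0.4, -1.3, 1.5]
opening: 0.898
```

```bash
python3 -c "
from h import *
st();to([.5245,-.305,.230])"
```

```text
t 5.6 pos [522.5  99.2 249.5] yawx 104.98 tilt z [ 0.0158 -0.0263 -0.9995] F [ 0.41 -1.3   1.5 ] M [ 0.018 -0.141  0.005] open 79.0 q [ 0.03  0.58 -0.51  1.83  0.42  0.83 -0.44]
 tool delta mm [-390.2 -102.8   30.2]
```

Call:
play_rows(
  targets=[
    {"dx": -0.044,"dy": -0.012,"dz": 0.002,"yaw": 0.01,"jaw": 0.1},
    {"dx": -0.044,"dy": -0.012,"dz": 0.002,"yaw": 0.01,"jaw": 0.1},
    {"dx": -0.044,"dy": -0.012,"dz": 0.002,"yaw": 0.01,"jaw": 0.1},
    {"dx": -0.044,"dy": -0.012,"dz": 0.002,"yaw": 0,"jaw": 0.1},
    {"dx": -0.044,"dy": -0.012,"dz": 0.002,"yaw": 0,"jaw": 0.1},
  ],
)

```text
clock: 6.1
tool_pos: [0.5147, -0.14, 0.2457]
eef_rot: [0.628, 0.778, -0.003, 0.015]
contact_force: [0.7, -0.0, -0.5]
opening: 0.901
```

Call:
play_rows(
  targets=[
    {"dx": -0.044,"dy": -0.012,"dz": 0.002,"yaw": 0,"jaw": 0.1},
    {"dx": -0.044,"dy": -0.012,"dz": 0.002,"yaw": 0,"jaw": 0.1},
    {"dx": -0.035,"dy": -0.009,"dz": 0.002,"yaw": 0,"jaw": 0.1},
    {"dx": 0,"dy": 0,"dz": 0,"yaw": 0,"jaw": 0.1},
    {"dx": 0,"dy": 0,"dz": 0,"yaw": 0,"jaw": 0.1},
  ],
)

```text
clock: 6.6
tool_pos: [0.5024, -0.2841, 0.2416]
eef_rot: [0.641, 0.767, -0.005, 0.016]
contact_force: [-0.1, 1.0, -0.2]
opening: 0.901
```

```bash
python3 -c "
from h import *
st();to([.5245,-.305,.080])
f,P=cloud('wrist');cv2.imwrite('pics/w3.png',f[...,::-1])
hsv=cv2.cvtColor(f,cv2.COLOR_RGB2HSV); H,S,V=[hsv[...,i].astype(int) for i in range(3)]
m=(P[...,2]>.078)&(P[...,2]<.095)&(H>8)&(H<28)&(S>150)
print(m.sum(), rect(m,P) if m.sum()>5 else '')"
```

```text
t 6.6 pos [ 502.4 -284.1  241.6] yawx 100.21 tilt z [ 0.0186 -0.0283 -0.9994] F [-0.05  0.96 -0.19] M [ 0.063 -0.041 -0.003] open 79.3 q [ 0.73  0.65 -0.52  1.73  0.44  0.85  0.19]
 tool delta mm [-19.4  15.9 162.5]
930 (((523.770263671875, -306.6245422363281), (20.0120849609375, 34.254844665527344), 13.603717803955078), array([0.08086309, 0.0870058 , 0.08839998]), 930)
```

View pics/w3.png

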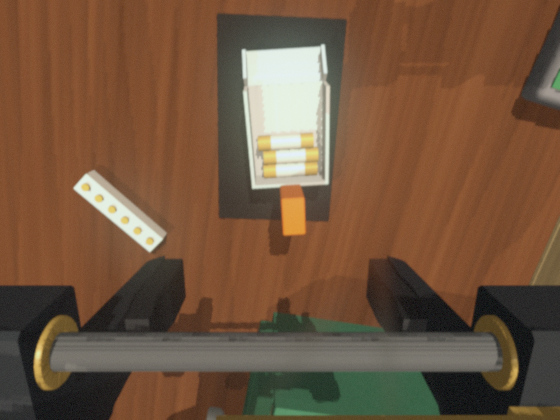

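Call:
play_rows(
  targets=[
    {"dx": -0.017,"dy": 0.012,"dz": 0.02,"yaw": -0.055,"jaw": 0.2},
    {"dx": 0,"dy": 0,"dz": 0.03,"yaw": 0,"jaw": 0.2},
    {"dx": 0,"dy": 0,"dz": 0.03,"yaw": 0,"jaw": 0.2},
    {"dx": 0,"dy": 0,"dz": 0,"yaw": 0,"jaw": 0.2},
    {"dx": 0,"dy": 0,"dz": 0,"yaw": 0,"jaw": 0.2},
  ],
)

```text
clock: 7.15
tool_pos: [0.5228, -0.2939, 0.1629]
eef_rot: [0.616, 0.787, -0.003, 0.018]
contact_force: [-0.2, -0.8, 0.5]
opening: 0.802
```

```bash
python3 -c "
from h import *
st();to([.5238,-.3066,.046])
f,P=cloud('wrist')
hsv=cv2.cvtColor(f,cv2.COLOR_RGB2HSV); H,S,V=[hsv[...,i].astype(int) for i in range(3)]
m=(P[...,2]>.078)&(P[...,2]<.095)&(H>8)&(H<28)&(S>150)
print(m.sum(), rect(m,P) if m.sum()>5 else '')"
```

```text
t 7.15 pos [ 522.8 -293.9  162.9] yawx 103.87 tilt z [ 0.0236 -0.0268 -0.9994] F [-0.23 -0.83  0.5 ] M [-0.012 -0.076 -0.018] open 70.6 q [ 0.7   0.77 -0.47  1.74  0.53  0.72  0.19]
 tool delta mm [ -8.9  -4.  117.2]
1652 (((523.7496337890625, -306.7445068359375), (20.010425567626953, 34.50620651245117), 13.849037170410156), array([0.08023438, 0.08696156, 0.08831896]), 1652)
```

Call:
play_rows(
  targets=[
    {"dx": -0.008,"dy": -0.003,"dz": 0.02,"yaw": 0,"jaw": 0.3},
    {"dx": 0,"dy": 0,"dz": 0.035,"yaw": 0,"jaw": 0.3},
    {"dx": 0,"dy": 0,"dz": 0.03,"yaw": 0,"jaw": 0.3},
    {"dx": 0,"dy": 0,"dz": 0.015,"yaw": 0,"jaw": 0.3},
    {"dx": 0,"dy": 0,"dz": 0,"yaw": 0,"jaw": 0.3},
  ],
)

```text
clock: 7.7
tool_pos: [0.5319, -0.3048, 0.0703]
eef_rot: [0.616, 0.788, -0.001, 0.025]
contact_force: [-0.3, 0.8, -0.1]
opening: 0.698
```

```bash
python3 -c "
from h import *
st();to([.5238,-.3066,.046])
f,P=cloud('wrist');cv2.imwrite('pics/w4.png',f[...,::-1])"
```

```text
t 7.7 pos [ 531.9 -304.8   70.3] yawx 103.95 tilt z [ 0.0395 -0.0323 -0.9987] F [-0.31  0.79 -0.11] M [-0.009 -0.008  0.035] open 61.4 q [ 0.65  0.91 -0.38  1.77  0.63  0.54  0.11]
 tool delta mm [ 1.2 -9.1 24. ]
```

View pics/w4.png

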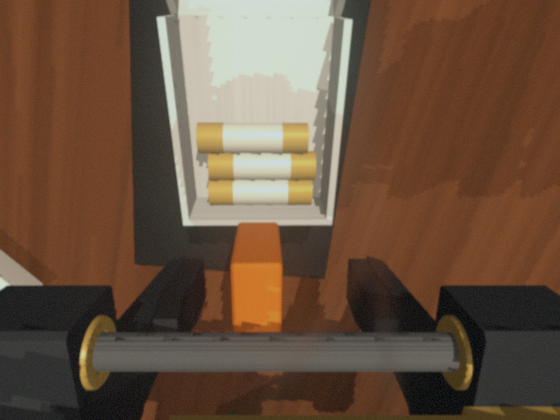

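Call:
play_rows(
  targets=[
    {"dx": 0,"dy": -0.007,"dz": 0.0,"yaw": 0,"jaw": 0.3},
    {"dx": 0,"dy": 0,"dz": 0.008,"yaw": 0,"jaw": 0.3},
    {"dx": 0,"dy": 0,"dz": 0.008,"yaw": 0,"jaw": 0.3},
    {"dx": 0,"dy": 0,"dz": 0.004,"yaw": 0,"jaw": 0.3},
    {"dx": 0,"dy": 0,"dz": 0,"yaw": 0,"jaw": 0.3},
  ],
)

```text
clock: 8.25
tool_pos: [0.5289, -0.3087, 0.0547]
eef_rot: [0.616, 0.787, 0.001, 0.03]
contact_force: [0.2, -0.1, -0.1]
opening: 0.703
```

```bash
python3 -c "
from h import *
st();to([.5238,-.3066,.046])"
```

```text
t 8.25 pos [ 528.9 -308.7   54.7] yawx 103.88 tilt z [ 0.0483 -0.0361 -0.9982] F [ 0.17 -0.11 -0.1 ] M [ 0.026 -0.033 -0.026] open 61.8 q [ 0.65  0.93 -0.35  1.78  0.66  0.49  0.09]
 tool delta mm [ 3.6 -4.8  8.4]
```

Call:
play_rows(
  targets=[
    {"dx": 0.003,"dy": -0.004,"dz": 0.005,"yaw": 0,"jaw": 0.4},
    {"dx": 0,"dy": 0,"dz": 0.004,"yaw": 0,"jaw": 0.6},
    {"dx": 0,"dy": 0,"dz": 0,"yaw": 0,"jaw": 1},
    {"dx": 0,"dy": 0,"dz": 0,"yaw": 0,"jaw": 1},
    {"dx": 0,"dy": 0,"dz": 0,"yaw": 0,"jaw": 1},
  ],
  squeeze=4,
)

```text
clock: 8.75
tool_pos: [0.5245, -0.3066, 0.0445]
eef_rot: [0.616, 0.787, 0.001, 0.03]
contact_force: [0.7, -0.3, -0.1]
opening: 0.27
```

```bash
python3 -c "
from h import *
st();to([.5238,-.3066,.046])"
```

```text
t 8.75 pos [ 524.5 -306.6   44.5] yawx 103.9 tilt z [ 0.0481 -0.0357 -0.9982] F [ 0.67 -0.33 -0.1 ] M [-0.035 -0.066 -0.019] open 23.8 q [ 0.64  0.94 -0.33  1.8   0.67  0.46  0.08]
 tool delta mm [ 0.1 -0.6 -1.6]
```

Call:
play_rows(
  targets=[
    {"dx": 0,"dy": 0,"dz": 0,"yaw": 0,"jaw": 1},
    {"dx": 0,"dy": 0,"dz": 0,"yaw": 0,"jaw": 1},
    {"dx": 0,"dy": 0,"dz": 0,"yaw": 0,"jaw": 1},
    {"dx": 0,"dy": 0,"dz": -0.01,"yaw": 0,"jaw": 1},
    {"dx": 0,"dy": 0,"dz": -0.01,"yaw": 0,"jaw": 1},
  ],
  squeeze=60,
)

```text
clock: 9.25
tool_pos: [0.5221, -0.3054, 0.0643]
eef_rot: [0.616, 0.788, 0.0, 0.028]
contact_force: [0.3, 0.3, -3.2]
opening: 0.22
```

```bash
cat >> h.py <<'E'
def look(tag):
    s=r.get_state()
    for n in ["wrist","scene"]:
        f,P=cloud(n); cv2.imwrite(f"pics/{tag}{n[0]}.png",f[...,::-1])
E
python3 -c "
from h import *
st();look('a')"
```

```text
t 9.25 pos [ 522.1 -305.4   64.3] yawx 103.92 tilt z [ 0.0445 -0.0347 -0.9984] F [ 0.28  0.31 -3.23] M [-0.081 -0.091 -0.018] open 19.4 q [ 0.65  0.91 -0.36  1.8   0.65  0.5   0.09]
```

View pics/aw.png

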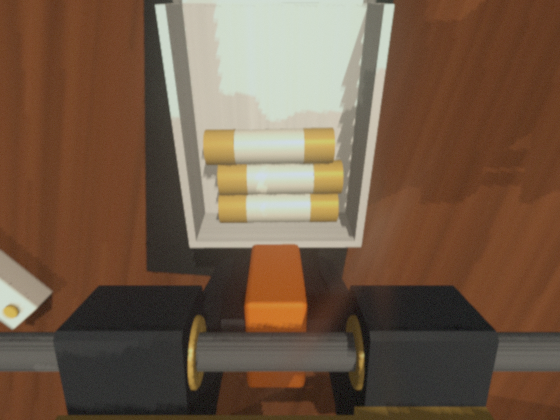

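View pics/as.png

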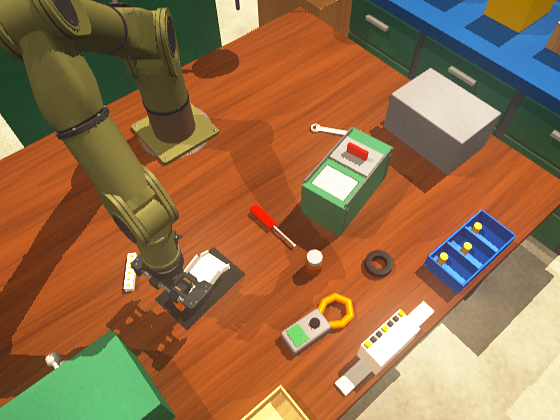

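The wrist view shows the handle between the pads at (275,310) and all three fuses against the back wall at (275,150–210). In the scene view the flap is uncovered at (335,182). Next: lift, and track the scoop's pitch from a floor plane fit.

```bash
cat >> h.py <<'E'
def pitch(verbose=True):
    s=r.get_state(); Rm=R.from_quat(s["eef_rot"]).as_matrix()
    f,P=cloud("wrist")
    Q=(P-s["tool_pos"])
    yaw=np.arctan2(Rm[1,0],Rm[0,0]); e=np.array([np.cos(yaw),np.sin(yaw),0]); l=np.array([-np.sin(yaw),np.cos(yaw),0])
    T=Q@Rm
    a=Q@e; b=Q@l; h=Q[...,2]
    hsv=cv2.cvtColor(f,cv2.COLOR_RGB2HSV)
    m=(T[...,0]>.068)&(T[...,0]<.100)&(abs(T[...,1])<.027)&(T[...,2]<.045)&(T[...,2]>-.06)
    A=np.c_[a[m],b[m],np.ones(m.sum())]; y=h[m]
    for _ in range(5):
        c=np.linalg.lstsq(A,y,rcond=None)[0]; e_=abs(A@c-y); k=e_<max(.003,2*np.median(e_)); A,y=A[k],y[k]
    th=10-np.degrees(np.arctan(c[0]))
    print("n",len(y),"floor slope",np.degrees(np.arctan(c[0])).round(1),"=> nose-down",th.round(1),"roll",np.degrees(np.arctan(c[1])).round(1),"floor h at a=.09 rel TCP mm",((c[0]*.09+c[2])*1000).round(1))
    return f
E
python3 -c "
from h import *
st();f=pitch();to([.5222,-.25,.2])"
```

```text
t 9.35 pos [ 523.1 -305.9   65.5] yawx 103.9 tilt z [ 0.0473 -0.0358 -0.9982] F [ 0.86 -0.41 -3.19] M [-0.08  -0.079 -0.022] open 19.6 q [ 0.65  0.91 -0.36  1.8   0.65  0.5   0.09]
n 12416 floor slope 10.4 => nose-down -0.4 roll -1.9 floor h at a=.09 rel TCP mm -11.5
 tool delta mm [  48.1   17.9 -136.9]
```

Call:
play_rows(
  targets=[
    {"dx": 0,"dy": 0,"dz": -0.02,"yaw": 0,"jaw": 1},
    {"dx": 0,"dy": 0,"dz": -0.02,"yaw": 0,"jaw": 1},
    {"dx": 0,"dy": 0,"dz": -0.02,"yaw": 0,"jaw": 1},
    {"dx": 0,"dy": 0,"dz": -0.02,"yaw": 0,"jaw": 1},
    {"dx": 0,"dy": 0,"dz": -0.02,"yaw": 0,"jaw": 1},
  ],
)

```text
clock: 9.9
tool_pos: [0.5148, -0.3014, 0.1643]
eef_rot: [0.616, 0.788, -0.001, 0.025]
contact_force: [-0.2, -0.7, -3.0]
opening: 0.219
```

```bash
python3 -c "
from h import *
st();f=pitch();cv2.imwrite('pics/b.png',f[...,::-1])"
```

```text
t 9.9 pos [ 514.8 -301.4  164.3] yawx 103.94 tilt z [ 0.0383 -0.0324 -0.9987] F [-0.22 -0.69 -2.98] M [-0.083 -0.073 -0.01 ] open 19.3 q [ 0.72  0.76 -0.47  1.77  0.54  0.7   0.19]
n 12373 floor slope 10.7 => nose-down -0.7 roll -1.4 floor h at a=.09 rel TCP mm -11.0
```

View pics/b.png

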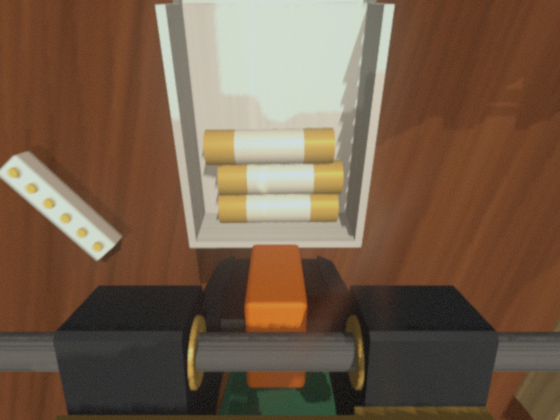

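```bash
python3 -c "
from h import *
to([.5775,.0406,.215])"
```

```text
tool delta mm [315.4 143.5 -56.7]
```

Call:
play_rows(
  targets=[
    {"dx": 0.008,"dy": 0.003,"dz": -0.012,"yaw": 0,"jaw": 1},
    {"dx": 0.014,"dy": 0.006,"dz": -0.014,"yaw": 0,"jaw": 1},
    {"dx": 0.02,"dy": 0.009,"dz": -0.014,"yaw": 0,"jaw": 1},
    {"dx": 0.025,"dy": 0.011,"dz": -0.012,"yaw": 0,"jaw": 1},
    {"dx": 0.027,"dy": 0.012,"dz": -0.006,"yaw": 0,"jaw": 1},
  ],
)

```text
clock: 10.45
tool_pos: [0.5292, -0.1962, 0.2238]
eef_rot: [0.619, 0.785, -0.002, 0.026]
contact_force: [-0.1, 0.1, -2.7]
opening: 0.22
```

Call:
play_rows(
  targets=[
    {"dx": 0.027,"dy": 0.012,"dz": -0.004,"yaw": 0,"jaw": 1},
    {"dx": 0.027,"dy": 0.012,"dz": -0.002,"yaw": 0,"jaw": 1},
    {"dx": 0.024,"dy": 0.011,"dz": 0,"yaw": 0,"jaw": 1},
    {"dx": 0.02,"dy": 0.009,"dz": 0,"yaw": 0,"jaw": 1},
    {"dx": 0.016,"dy": 0.007,"dz": 0,"yaw": 0,"jaw": 1},
  ],
)

```text
clock: 10.95
tool_pos: [0.5507, -0.0562, 0.2285]
eef_rot: [0.614, 0.789, 0.0, 0.024]
contact_force: [0.7, -0.1, -3.9]
opening: 0.219
```

```bash
python3 -c "
from h import *
st();f=pitch();cv2.imwrite('pics/c.png',f[...,::-1])
to([.5775,.0406,.215])"
```

```text
t 10.95 pos [550.7 -56.2 228.5] yawx 104.2 tilt z [ 0.0387 -0.0298 -0.9988] F [ 0.72 -0.06 -3.86] M [-0.099 -0.056  0.   ] open 19.2 q [ 0.3   0.62 -0.49  1.83  0.46  0.77 -0.19]
n 12383 floor slope 10.8 => nose-down -0.8 roll -1.5 floor h at a=.09 rel TCP mm -10.8
 tool delta mm [83.  48.  12.5]
```

Call:
play_rows(
  targets=[
    {"dx": 0.016,"dy": 0.009,"dz": 0,"yaw": 0,"jaw": 1},
    {"dx": 0.015,"dy": 0.009,"dz": 0,"yaw": 0,"jaw": 1},
    {"dx": 0.013,"dy": 0.008,"dz": 0.003,"yaw": 0,"jaw": 1},
    {"dx": 0.01,"dy": 0.006,"dz": 0.005,"yaw": 0,"jaw": 1},
    {"dx": 0.006,"dy": 0.004,"dz": 0.005,"yaw": 0.01,"jaw": 1},
  ],
)

```text
clock: 11.5
tool_pos: [0.5686, 0.0244, 0.2145]
eef_rot: [0.613, 0.79, 0.002, 0.022]
contact_force: [-0.1, -0.3, -4.4]
opening: 0.218
```

```bash
python3 -c "
from h import *
st();f=pitch();cv2.imwrite('pics/d.png',f[...,::-1])
to([.5775,.0406,.185]);look('d2');f,P=cloud('top');cv2.imwrite('pics/d2t.png',f[...,::-1])"
```

```text
t 11.5 pos [568.6  24.4 214.5] yawx 104.36 tilt z [ 0.0366 -0.024  -0.999 ] F [-0.15 -0.3  -4.42] M [-0.132 -0.054  0.034] open 19.2 q [ 0.14  0.66 -0.47  1.79  0.46  0.77 -0.33]
n 12379 floor slope 11.2 => nose-down -1.2 roll -1.5 floor h at a=.09 rel TCP mm -10.3
 tool delta mm [13.  11.5 28.8]
```

View pics/d.png

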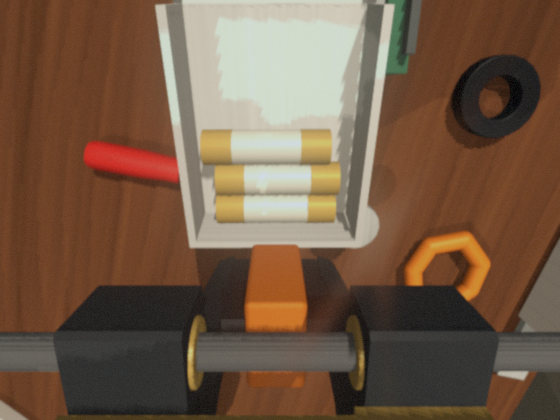

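View pics/d2s.png

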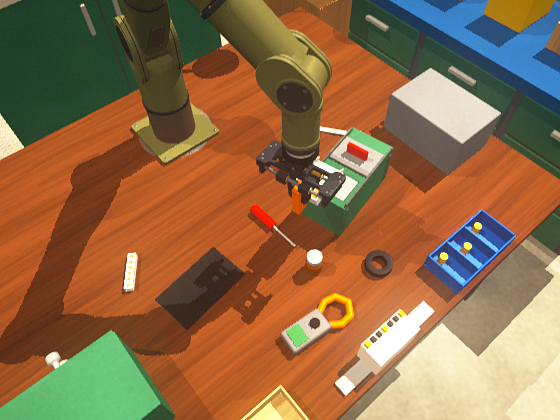

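View pics/d2t.png

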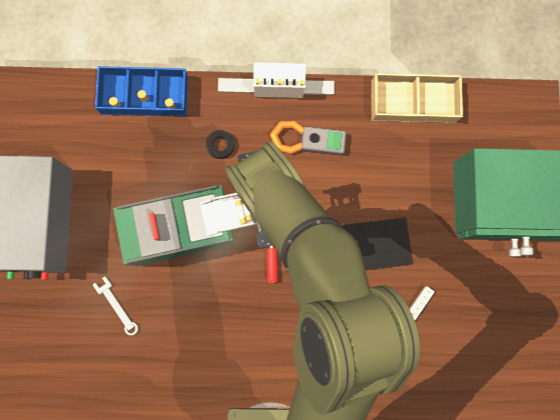

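Call:
play_rows(
  targets=[
    {"dx": 0.01,"dy": 0.009,"dz": 0.01,"yaw": 0.014,"jaw": 1},
    {"dx": 0.003,"dy": 0.002,"dz": 0.015,"yaw": 0,"jaw": 1},
    {"dx": 0,"dy": 0,"dz": 0.015,"yaw": 0,"jaw": 1},
    {"dx": 0,"dy": 0,"dz": 0.008,"yaw": 0,"jaw": 1},
    {"dx": 0,"dy": 0,"dz": 0.004,"yaw": 0,"jaw": 1},
  ],
)

```text
clock: 12.2
tool_pos: [0.5779, 0.0292, 0.1601]
eef_rot: [0.622, 0.783, -0.001, 0.024]
contact_force: [-0.6, -0.6, -1.7]
opening: 0.226
```

```bash
python3 -c "
from h import *
st();f=pitch();cv2.imwrite('pics/e.png',f[...,::-1])
to([.5775,.0406,.158])"
```

```text
t 12.2 pos [577.9  29.2 160.1] yawx 103.01 tilt z [ 0.0357 -0.0311 -0.9989] F [-0.57 -0.64 -1.74] M [-0.024 -0.034  0.   ] open 19.9 q [ 0.09  0.74 -0.41  1.81  0.52  0.67 -0.41]
n 12406 floor slope 10.8 => nose-down -0.8 roll -1.4 floor h at a=.09 rel TCP mm -10.8
 tool delta mm [11.5  2.5  1.3]
```

Call:
play_rows(
  targets=[
    {"dx": 0.006,"dy": 0.002,"dz": 0,"yaw": 0,"jaw": 1},
    {"dx": 0.005,"dy": 0,"dz": 0,"yaw": 0,"jaw": 1},
    {"dx": 0,"dy": 0,"dz": 0,"yaw": 0,"jaw": 1},
    {"dx": 0,"dy": 0,"dz": 0,"yaw": 0,"jaw": 1},
    {"dx": 0,"dy": 0,"dz": 0,"yaw": 0,"jaw": 1},
  ],
)

```text
clock: 12.75
tool_pos: [0.5778, 0.0412, 0.1608]
eef_rot: [0.622, 0.782, -0.0, 0.024]
contact_force: [-0.2, -0.1, -2.6]
opening: 0.221
```

```bash
python3 -c "
from h import *
st();f=pitch();cv2.imwrite('pics/e.png',f[...,::-1])
to([.5775,.0406,.158])
f,P=cloud('scene');cv2.imwrite('pics/es.png',cv2.resize(f[110:250,230:420,::-1],None,fx=4,fy=4))"
```

```text
t 12.75 pos [577.8  41.2 160.8] yawx 102.99 tilt z [ 0.0373 -0.0308 -0.9988] F [-0.19 -0.07 -2.61] M [-0.128 -0.044  0.012] open 19.5 q [ 0.07  0.74 -0.41  1.81  0.52  0.67 -0.43]
n 12417 floor slope 10.8 => nose-down -0.8 roll -1.4 floor h at a=.09 rel TCP mm -10.8
 tool delta mm [-0.3 -0.5  2.8]
```

View pics/es.png

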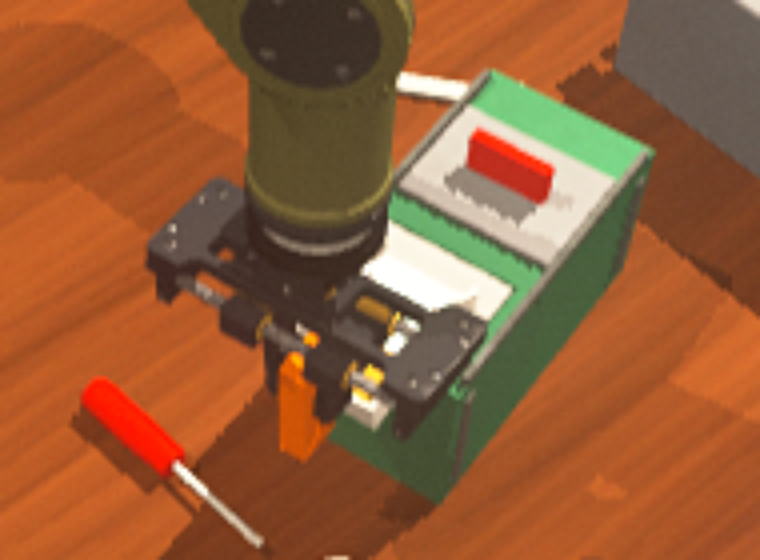

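The scene crop shows the scoop's spout just over the pale flap, with the foot and handle outside the bin end. I'll relax the grip a little, with the lip close above the flap, to see whether the scoop swings nose-down in the pads.

Call:
play_rows(
  targets=[
    {"dx": 0,"dy": 0,"dz": 0,"yaw": 0,"jaw": 1},
    {"dx": 0,"dy": 0,"dz": 0,"yaw": 0,"jaw": 1},
    {"dx": 0,"dy": 0,"dz": 0,"yaw": 0,"jaw": 1},
    {"dx": 0,"dy": 0,"dz": 0,"yaw": 0,"jaw": 1},
    {"dx": 0,"dy": 0,"dz": 0,"yaw": 0,"jaw": 1},
  ],
  squeeze=8,
)

```text
clock: 13.35
tool_pos: [0.5778, 0.0404, 0.1608]
eef_rot: [0.623, 0.782, -0.001, 0.024]
contact_force: [0.2, -0.5, -4.1]
opening: 0.224
```

```bash
python3 -c "
from h import *
st();f=pitch();cv2.imwrite('pics/f.png',f[...,::-1])"
```

```text
t 13.35 pos [577.8  40.4 160.8] yawx 102.92 tilt z [ 0.0372 -0.0313 -0.9988] F [ 0.17 -0.52 -4.09] M [-0.11  -0.108  0.007] open 19.7 q [ 0.07  0.74 -0.41  1.81  0.52  0.67 -0.43]
n 12338 floor slope 10.6 => nose-down -0.6 roll -1.6 floor h at a=.09 rel TCP mm -11.2
```

Call:
play_rows(
  targets=[
    {"dx": 0,"dy": 0,"dz": 0,"yaw": 0,"jaw": 1},
    {"dx": 0,"dy": 0,"dz": 0,"yaw": 0,"jaw": 1},
    {"dx": 0,"dy": 0,"dz": 0,"yaw": 0,"jaw": 1},
    {"dx": 0,"dy": 0,"dz": 0,"yaw": 0,"jaw": 1},
    {"dx": 0,"dy": 0,"dz": 0,"yaw": 0,"jaw": 1},
  ],
  squeeze=3,
)

```text
clock: 13.9
tool_pos: [0.5779, 0.0405, 0.1609]
eef_rot: [0.623, 0.782, -0.001, 0.024]
contact_force: [-0.3, 0.2, -2.1]
opening: 0.221
```

```bash
python3 -c "
from h import *
st();f=pitch();cv2.imwrite('pics/f.png',f[...,::-1])"
```

```text
t 13.9 pos [577.9  40.5 160.9] yawx 102.93 tilt z [ 0.0373 -0.0312 -0.9988] F [-0.28  0.22 -2.14] M [-0.045 -0.03  -0.019] open 19.4 q [ 0.07  0.74 -0.41  1.81  0.52  0.67 -0.43]
n 12067 floor slope 9.8 => nose-down 0.2 roll -1.7 floor h at a=.09 rel TCP mm -12.5
```

Call:
play_rows(
  targets=[
    {"dx": 0.001,"dy": 0,"dz": -0.002,"yaw": 0,"jaw": 1},
    {"dx": 0.001,"dy": 0,"dz": -0.002,"yaw": 0,"jaw": 1},
    {"dx": 0,"dy": 0,"dz": -0.002,"yaw": 0,"jaw": 1},
    {"dx": 0,"dy": 0,"dz": 0,"yaw": 0,"jaw": 1},
    {"dx": 0,"dy": 0,"dz": 0,"yaw": 0,"jaw": 1},
  ],
  squeeze=3,
)

```text
clock: 14.45
tool_pos: [0.5772, 0.0429, 0.1675]
eef_rot: [0.623, 0.782, -0.0, 0.024]
contact_force: [-0.2, 0.0, -2.8]
opening: 0.228
```

```bash
python3 -c "
from h import *
st();f=pitch();cv2.imwrite('pics/f.png',f[...,::-1])"
```

```text
t 14.45 pos [577.2  42.9 167.5] yawx 102.93 tilt z [ 0.0376 -0.0312 -0.9988] F [-0.19  0.01 -2.78] M [-0.062 -0.029  0.02 ] open 20.1 q [ 0.07  0.73 -0.42  1.8   0.51  0.68 -0.42]
n 11404 floor slope 7.2 => nose-down 2.8 roll -1.6 floor h at a=.09 rel TCP mm -16.9
```

Raising 6.6 mm gave 2.6° of nose-down, so the lip rides on the shut flap and the handle height sets the tilt. Next, set about 8°, just under the roll-out angle.

Call:
play_rows(
  targets=[
    {"dx": 0.001,"dy": 0,"dz": -0.003,"yaw": 0,"jaw": 1},
    {"dx": 0.001,"dy": 0,"dz": -0.003,"yaw": 0,"jaw": 1},
    {"dx": 0.001,"dy": 0,"dz": -0.003,"yaw": 0,"jaw": 1},
    {"dx": 0,"dy": 0,"dz": -0.002,"yaw": 0,"jaw": 1},
    {"dx": 0,"dy": 0,"dz": 0,"yaw": 0,"jaw": 1},
  ],
  squeeze=3,
)

```text
clock: 15.0
tool_pos: [0.5761, 0.0467, 0.1794]
eef_rot: [0.622, 0.782, -0.0, 0.024]
contact_force: [-0.0, 0.2, -1.8]
opening: 0.227
```

```bash
python3 -c "
from h import *
st();f=pitch();cv2.imwrite('pics/g.png',f[...,::-1])
s=r.get_state();e=np.array([-.2334,.9724]);m=np.array([.5553,.1332]);p=s['tool_pos'][:2]-m;print('TCP bin-x from hinge',p@e*1000,'lateral',p@np.array([.9724,.2334])*1000)
"
```

```text
t 15.0 pos [576.1  46.7 179.4] yawx 102.94 tilt z [ 0.0378 -0.0307 -0.9988] F [-0.04  0.23 -1.81] M [-0.079 -0.021 -0.009] open 20.0 q [ 0.07  0.72 -0.43  1.8   0.5   0.71 -0.42]
n 10268 floor slope 2.2 => nose-down 7.8 roll -1.7 floor h at a=.09 rel TCP mm -25.1
TCP bin-x from hinge -88.9615340560853 lateral -0.03554085690161968
```

View pics/g.png

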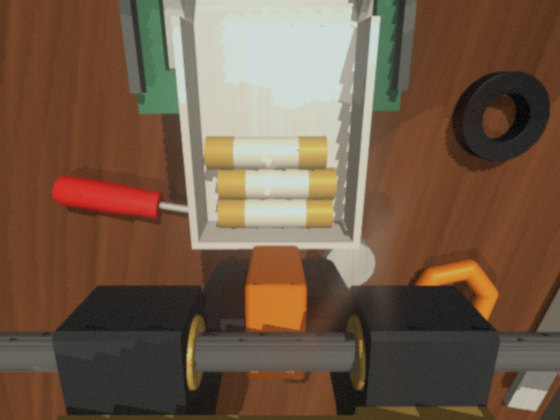

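Call:
play_rows(
  targets=[
    {"dx": 0,"dy": 0,"dz": 0,"yaw": 0,"jaw": 1},
    {"dx": 0,"dy": 0,"dz": 0,"yaw": 0,"jaw": 1},
    {"dx": 0,"dy": 0,"dz": -0.002,"yaw": 0,"jaw": 1},
    {"dx": 0.002,"dy": 0,"dz": -0.007,"yaw": 0,"jaw": 1},
    {"dx": 0.002,"dy": 0,"dz": -0.008,"yaw": 0,"jaw": 1},
  ],
  squeeze=3,
)

```text
clock: 15.55
tool_pos: [0.5736, 0.0507, 0.1959]
eef_rot: [0.623, 0.782, -0.001, 0.023]
contact_force: [0.4, 0.0, -2.4]
opening: 0.232
```

Call:
play_rows(
  targets=[
    {"dx": 0,"dy": 0,"dz": 0,"yaw": 0,"jaw": 1},
    {"dx": 0,"dy": 0,"dz": 0.014,"yaw": 0,"jaw": 1},
    {"dx": 0,"dy": 0,"dz": 0.012,"yaw": 0,"jaw": 1},
    {"dx": 0,"dy": 0,"dz": 0,"yaw": 0,"jaw": 1},
    {"dx": 0,"dy": 0,"dz": 0,"yaw": 0,"jaw": 1},
  ],
  squeeze=60,
)

```text
clock: 16.05
tool_pos: [0.5761, 0.0513, 0.1696]
eef_rot: [0.623, 0.782, 0.001, 0.024]
contact_force: [1.2, 0.0, 1.1]
opening: 0.217
```

```bash
python3 -c "
from h import *
st();f=pitch();cv2.imwrite('pics/i.png',f[...,::-1])
s=r.get_state();e=np.array([-.2334,.9724]);m=np.array([.5553,.1332]);p=s['tool_pos'][:2]-m;print('TCP bin-x from hinge',p@e*1000,'lateral',p@np.array([.9724,.2334])*1000)
f,P=cloud('scene');cv2.imwrite('pics/is.png',cv2.resize(f[110:250,230:420,::-1],None,fx=4,fy=4))"
```

```text
t 16.05 pos [576.1  51.3 169.6] yawx 102.9 tilt z [ 0.0392 -0.0293 -0.9988] F [1.24 0.04 1.13] M [ 0.159 -0.116  0.019] open 19.1 q [ 0.06  0.73 -0.42  1.81  0.51  0.68 -0.44]
n 7261 floor slope -35.1 => nose-down 45.1 roll 0.1 floor h at a=.09 rel TCP mm -35.0
TCP bin-x from hinge -84.52532735612346 lateral 1.1101042548840798
```

View pics/i.png

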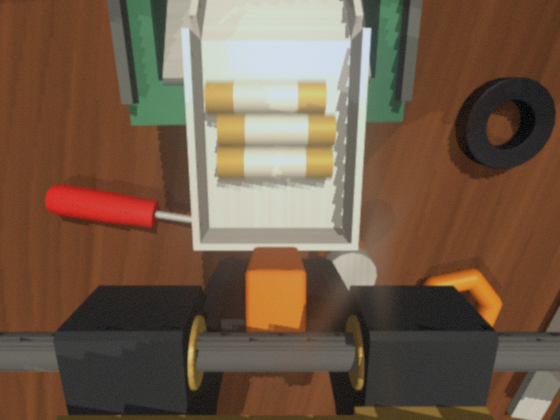

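View pics/is.png

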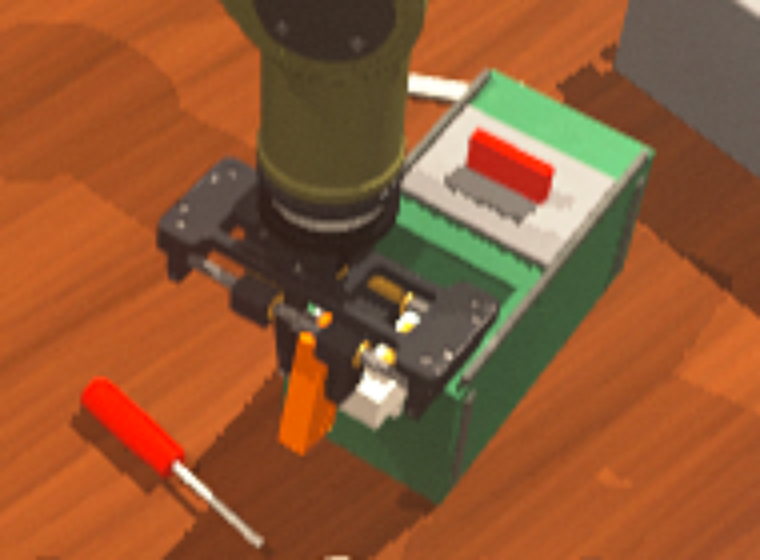

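The wrist view shows the fuses rolling forward (rows 97–163), and the scene crop shows the dark interior, so the flap is down. I'll hold still.

Call:
play_rows(
  targets=[
    {"dx": 0,"dy": 0,"dz": 0.002,"yaw": 0,"jaw": 1},
    {"dx": 0,"dy": 0,"dz": 0,"yaw": 0,"jaw": 1},
    {"dx": 0,"dy": 0,"dz": 0,"yaw": 0,"jaw": 1},
    {"dx": 0,"dy": 0,"dz": 0,"yaw": 0,"jaw": 1},
    {"dx": 0,"dy": 0,"dz": 0,"yaw": 0,"jaw": 1},
  ],
  squeeze=60,
)

```text
clock: 16.65
tool_pos: [0.5762, 0.0515, 0.1694]
eef_rot: [0.623, 0.782, 0.001, 0.025]
contact_force: [-0.3, -0.6, 0.3]
opening: 0.22
```

```bash
python3 -c "
from h import *
st();f=pitch();cv2.imwrite('pics/j.png',f[...,::-1])
f,P=cloud('top');cv2.imwrite('pics/jt.png',cv2.resize(f[170:280,100:280,::-1],None,fx=4,fy=4))"
```

```text
t 16.65 pos [576.2  51.5 169.4] yawx 102.93 tilt z [ 0.0406 -0.0293 -0.9987] F [-0.26 -0.58  0.27] M [ 0.323  0.079 -0.013] open 19.4 q [ 0.05  0.73 -0.42  1.81  0.51  0.68 -0.44]
n 8964 floor slope -4.7 => nose-down 14.7 roll -1.8 floor h at a=.09 rel TCP mm -36.9
```

View pics/j.png

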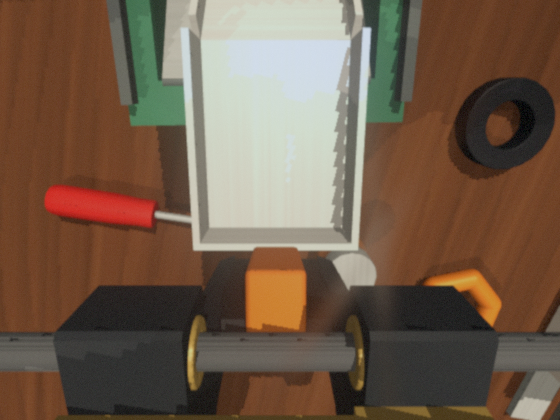

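View pics/jt.png

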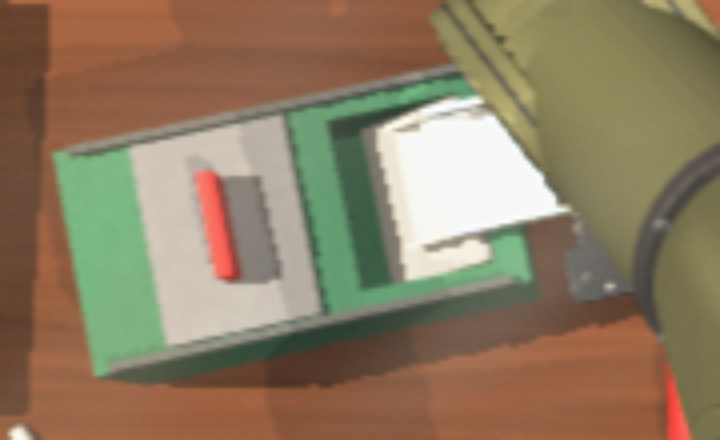

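The scoop is empty and no fuse lies on the bin's top. I'll verify the flap angle by depth before withdrawing.

```bash
python3 -c "
from h import *
f,P=cloud('top');B=P-np.array([.531,.2343,0]);x=B[...,:2]@np.array([-.2334,.9724]);y=B[...,:2]@np.array([.9724,.2334])
for a in range(-80,-26,5):
  m=(abs(x-a/1e3)<.0025)&(y<-.038)&(y>-.046); print(a,m.sum(),(np.nanmedian(P[...,2][m])*1000).round(1) if m.sum() else '')"
```

```text
-80 7 112.8
-75 9 110.3
-70 9 105.7
-65 5 102.1
-60 8 99.9
-55 5 96.5
-50 8 92.3
-45 4 91.2
-40 0 
-35 0 
-30 4 129.0
```

Call:
play_rows(
  targets=[
    {"dx": 0,"dy": 0,"dz": 0.003,"yaw": 0,"jaw": 1},
    {"dx": 0,"dy": 0,"dz": 0.003,"yaw": 0,"jaw": 1},
    {"dx": 0,"dy": 0,"dz": 0.003,"yaw": 0,"jaw": 1},
    {"dx": 0,"dy": 0,"dz": 0.002,"yaw": 0,"jaw": 1},
    {"dx": 0,"dy": 0,"dz": 0.002,"yaw": 0,"jaw": 1},
  ],
  squeeze=60,
)

```text
clock: 17.3
tool_pos: [0.5784, 0.047, 0.1612]
eef_rot: [0.624, 0.781, -0.0, 0.029]
contact_force: [-2.9, -2.2, 12.5]
opening: 0.226
```

```bash
python3 -c "
from h import *
st();f=pitch()"
```

```text
t 17.3 pos [578.4  47.  161.2] yawx 102.71 tilt z [ 0.0451 -0.0362 -0.9983] F [-2.87 -2.2  12.51] M [0.323 1.141 0.16 ] open 19.9 q [ 0.05  0.74 -0.4   1.81  0.52  0.66 -0.45]
n 10009 floor slope 0.9 => nose-down 9.1 roll -1.6 floor h at a=.09 rel TCP mm -27.8
```

Call:
play_rows(
  targets=[
    {"dx": 0,"dy": 0,"dz": -0.015,"yaw": 0,"jaw": 1},
    {"dx": 0,"dy": 0,"dz": -0.02,"yaw": 0,"jaw": 1},
    {"dx": 0,"dy": 0,"dz": -0.02,"yaw": 0,"jaw": 1},
    {"dx": 0,"dy": 0,"dz": -0.015,"yaw": 0,"jaw": 1},
    {"dx": -0.02,"dy": 0,"dz": 0,"yaw": 0,"jaw": 1},
  ],
  squeeze=60,
)

```text
clock: 17.85
tool_pos: [0.5782, 0.0315, 0.2325]
eef_rot: [0.622, 0.783, -0.002, 0.028]
contact_force: [0.6, 0.1, -2.7]
opening: 0.223
```

Call:
play_rows(
  targets=[
    {"dx": -0.035,"dy": -0.01,"dz": 0,"yaw": 0,"jaw": 1},
    {"dx": -0.04,"dy": -0.015,"dz": 0,"yaw": 0,"jaw": 1},
    {"dx": -0.04,"dy": -0.018,"dz": 0,"yaw": 0,"jaw": 1},
    {"dx": -0.03,"dy": -0.015,"dz": 0,"yaw": 0,"jaw": 1},
    {"dx": 0,"dy": 0,"dz": 0,"yaw": 0,"jaw": 1},
  ],
  squeeze=60,
)

```text
clock: 18.35
tool_pos: [0.5532, -0.1331, 0.2351]
eef_rot: [0.623, 0.782, -0.004, 0.028]
contact_force: [0.1, -0.5, -3.0]
opening: 0.224
```

```bash
python3 -c "
from h import *
st();f=pitch()
f,P=cloud('top');cv2.imwrite('pics/k.png',f[...,::-1])
B=P-np.array([.531,.2343,0]);x=B[...,:2]@np.array([-.2334,.9724]);y=B[...,:2]@np.array([.9724,.2334])
for a in range(-110,-26,10):
  m=(abs(x-a/1e3)<.0025)&(y<.04)&(y>-.046); print(a,m.sum(),(np.nanmedian(P[...,2][m])*1000).round(1) if m.sum() else '')"
```

```text
t 18.35 pos [ 553.2 -133.1  235.1] yawx 102.92 tilt z [ 0.0393 -0.042  -0.9983] F [ 0.14 -0.52 -3.02] M [-0.085 -0.062  0.02 ] open 19.7 q [ 0.43  0.63 -0.49  1.78  0.46  0.8  -0.07]
n 9847 floor slope -0.3 => nose-down 10.3 roll -1.4 floor h at a=.09 rel TCP mm -29.9
-110 84 129.7
-100 83 129.3
-90 83 129.1
-80 83 129.7
-70 84 129.2
-60 82 130.1
-50 81 129.3
-40 83 129.3
-30 63 129.1
```

View pics/k.png

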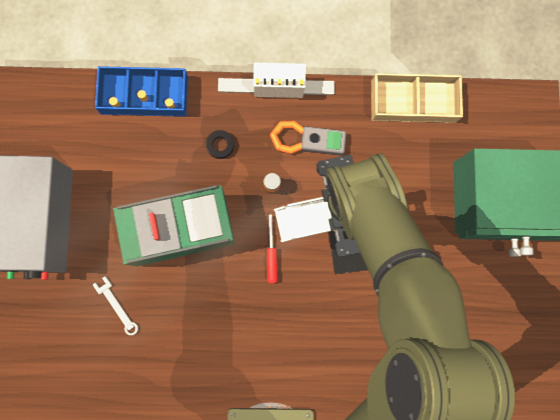

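The flap is flush again (129–130 mm all along) and no stray fuse is visible. The scoop goes back to the mat next.

```bash
python3 -c "
from h import *
to([.5164,-.3094,.12])"
```

```text
tool delta mm [-163.1  -83.2  120.4]
```

Call:
play_rows(
  targets=[
    {"dx": -0.032,"dy": -0.016,"dz": 0.01,"yaw": 0,"jaw": 1},
    {"dx": -0.035,"dy": -0.018,"dz": 0.02,"yaw": 0,"jaw": 1},
    {"dx": -0.035,"dy": -0.018,"dz": 0.025,"yaw": 0,"jaw": 1},
    {"dx": -0.03,"dy": -0.016,"dz": 0.03,"yaw": 0,"jaw": 1},
    {"dx": -0.015,"dy": -0.008,"dz": 0.02,"yaw": 0,"jaw": 1},
  ],
  squeeze=60,
)

```text
clock: 18.95
tool_pos: [0.53, -0.282, 0.1344]
eef_rot: [0.611, 0.791, 0.006, 0.032]
contact_force: [-0.1, -0.1, -1.7]
opening: 0.223
```

Call:
play_rows(
  targets=[
    {"dx": 0,"dy": 0,"dz": 0.01,"yaw": 0,"jaw": 1},
    {"dx": 0,"dy": 0,"dz": 0,"yaw": 0,"jaw": 1},
    {"dx": 0,"dy": 0,"dz": 0,"yaw": 0,"jaw": 1},
    {"dx": 0,"dy": 0,"dz": 0,"yaw": 0,"jaw": 1},
    {"dx": 0,"dy": 0,"dz": 0,"yaw": 0,"jaw": 1},
  ],
)

```text
clock: 19.45
tool_pos: [0.5338, -0.2752, 0.1235]
eef_rot: [0.608, 0.793, 0.008, 0.031]
contact_force: [0.1, 0.5, -2.0]
opening: 0.219
```

```bash
python3 -c "
from h import *
st();f=pitch();to([.5164,-.3094,.058])"
```

```text
t 19.45 pos [ 533.8 -275.2  123.5] yawx 105.03 tilt z [ 0.0584 -0.0243 -0.998 ] F [ 0.07  0.52 -2.03] M [-0.044  0.016 -0.003] open 19.2 q [ 0.65  0.82 -0.43  1.8   0.59  0.59  0.12]
n 9843 floor slope 0.2 => nose-down 9.8 roll -2.7 floor h at a=.09 rel TCP mm -28.9
 tool delta mm [-26.1 -29.3  65.3]
```

Call:
play_rows(
  targets=[
    {"dx": -0.02,"dy": -0.02,"dz": 0,"yaw": 0,"jaw": 1},
    {"dx": -0.006,"dy": -0.009,"dz": 0.01,"yaw": 0,"jaw": 1},
    {"dx": 0,"dy": 0,"dz": 0.015,"yaw": 0,"jaw": 1},
    {"dx": 0,"dy": 0,"dz": 0.015,"yaw": 0,"jaw": 1},
    {"dx": 0,"dy": 0,"dz": 0.008,"yaw": 0,"jaw": 1},
  ],
  squeeze=60,
)

```text
clock: 20.0
tool_pos: [0.5197, -0.306, 0.0751]
eef_rot: [0.606, 0.795, 0.011, 0.034]
contact_force: [-0.3, 0.7, -2.6]
opening: 0.221
```

```bash
python3 -c "
from h import *
st();f=pitch();to([.5164,-.3094,.056])"
```

```text
t 20.0 pos [ 519.7 -306.    75.1] yawx 105.26 tilt z [ 0.0671 -0.0234 -0.9975] F [-0.29  0.66 -2.55] M [-0.053 -0.011  0.016] open 19.5 q [ 0.68  0.89 -0.38  1.82  0.65  0.49  0.13]
n 9827 floor slope 0.2 => nose-down 9.8 roll -3.2 floor h at a=.09 rel TCP mm -29.1
 tool delta mm [-2.3 -4.9 18. ]
```

Call:
play_rows(
  targets=[
    {"dx": -0.002,"dy": -0.006,"dz": 0.006,"yaw": 0,"jaw": 1},
    {"dx": 0,"dy": 0,"dz": 0.006,"yaw": 0,"jaw": 1},
    {"dx": 0,"dy": 0,"dz": 0.004,"yaw": 0,"jaw": 1},
    {"dx": 0,"dy": 0,"dz": 0,"yaw": 0,"jaw": 1},
    {"dx": 0,"dy": 0,"dz": 0,"yaw": 0,"jaw": 1},
  ],
  squeeze=60,
)

```text
clock: 20.55
tool_pos: [0.5168, -0.3079, 0.0572]
eef_rot: [0.605, 0.795, 0.012, 0.034]
contact_force: [0.3, 0.3, 1.2]
opening: 0.222
```

```bash
python3 -c "
from h import *
st();f=pitch();to([.5164,-.3094,.045])"
```

```text
t 20.55 pos [ 516.8 -307.9   57.2] yawx 105.41 tilt z [ 0.0679 -0.0216 -0.9975] F [0.25 0.29 1.19] M [0.31  0.317 0.116] open 19.5 q [ 0.67  0.92 -0.36  1.83  0.67  0.45  0.12]
n 9883 floor slope 0.7 => nose-down 9.3 roll -3.1 floor h at a=.09 rel TCP mm -28.4
 tool delta mm [-0.9 -1.4 12.2]
```

Touching the mat now. I'll relax the grip and lower so it levels itself.

Call:
play_rows(
  targets=[
    {"dx": 0,"dy": 0,"dz": 0,"yaw": 0,"jaw": 1},
    {"dx": 0,"dy": 0,"dz": 0.004,"yaw": 0,"jaw": 1},
    {"dx": 0,"dy": 0,"dz": 0.004,"yaw": 0,"jaw": 1},
    {"dx": 0,"dy": 0,"dz": 0.003,"yaw": 0,"jaw": 1},
    {"dx": 0,"dy": 0,"dz": 0.002,"yaw": 0,"jaw": 1},
  ],
  squeeze=3,
)

```text
clock: 21.1
tool_pos: [0.5225, -0.3117, 0.0465]
eef_rot: [0.605, 0.795, 0.013, 0.04]
contact_force: [0.7, -2.3, 3.0]
opening: 0.244
```

```bash
python3 -c "
from h import *
st();f=pitch()"
```

```text
t 21.1 pos [ 522.5 -311.7   46.5] yawx 105.31 tilt z [ 0.0787 -0.0275 -0.9965] F [ 0.66 -2.27  2.99] M [-0.411 -0.228  0.019] open 21.5 q [ 0.66  0.93 -0.34  1.82  0.69  0.42  0.1 ]
n 10590 floor slope 9.3 => nose-down 0.7 roll -2.9 floor h at a=.09 rel TCP mm -12.9
```

Call:
play_rows(
  targets=[
    {"dx": 0,"dy": 0,"dz": 0,"yaw": 0,"jaw": 0.7},
    {"dx": 0,"dy": 0,"dz": 0,"yaw": 0,"jaw": 0.6},
    {"dx": 0,"dy": 0,"dz": 0,"yaw": 0,"jaw": 0.5},
    {"dx": 0,"dy": 0,"dz": 0,"yaw": 0,"jaw": 0.5},
    {"dx": 0,"dy": 0,"dz": 0,"yaw": 0,"jaw": 0.5},
  ],
  squeeze=3,
)

```text
clock: 21.65
tool_pos: [0.5208, -0.3092, 0.0447]
eef_rot: [0.605, 0.795, 0.013, 0.037]
contact_force: [0.6, -1.2, 1.1]
opening: 0.5
```

```bash
python3 -c "
from h import *
st();f=pitch();cv2.imwrite('pics/m.png',f[...,::-1])"
```

```text
t 21.65 pos [ 520.8 -309.2   44.7] yawx 105.4 tilt z [ 0.0746 -0.0235 -0.9969] F [ 0.62 -1.23  1.07] M [-0.174 -0.222 -0.   ] open 44.0 q [ 0.66  0.94 -0.34  1.82  0.69  0.42  0.1 ]
n 12311 floor slope 10.1 => nose-down -0.1 roll -0.2 floor h at a=.09 rel TCP mm -11.5
```

View pics/m.png

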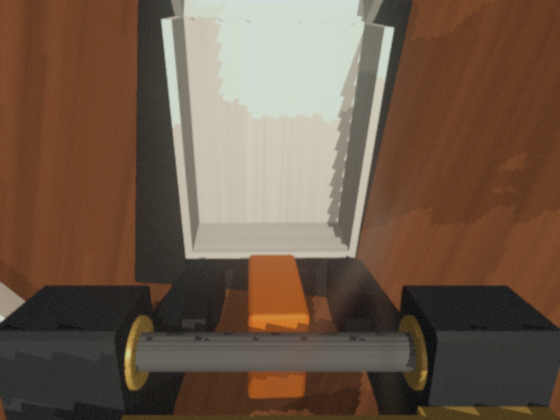

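Call:
play_rows(
  targets=[
    {"dx": 0,"dy": 0,"dz": 0,"yaw": 0,"jaw": 0.25},
    {"dx": 0,"dy": 0,"dz": 0,"yaw": 0,"jaw": 0.25},
    {"dx": 0,"dy": 0,"dz": -0.015,"yaw": 0,"jaw": 0.25},
    {"dx": 0,"dy": 0,"dz": -0.025,"yaw": 0,"jaw": 0.25},
    {"dx": 0,"dy": 0,"dz": -0.03,"yaw": 0,"jaw": 0.25},
  ],
  squeeze=20,
)

```text
clock: 22.2
tool_pos: [0.5115, -0.3054, 0.1137]
eef_rot: [0.605, 0.796, 0.012, 0.031]
contact_force: [-0.1, -0.2, 0.6]
opening: 0.749
```

Call:
play_rows(
  targets=[
    {"dx": 0,"dy": 0,"dz": -0.03,"yaw": 0,"jaw": 0.25},
    {"dx": 0,"dy": 0,"dz": -0.04,"yaw": 0,"jaw": 0.3},
    {"dx": 0,"dy": 0,"dz": -0.04,"yaw": 0,"jaw": 0.4},
    {"dx": 0,"dy": 0,"dz": -0.03,"yaw": 0,"jaw": 0.5},
    {"dx": 0,"dy": 0,"dz": 0,"yaw": 0,"jaw": 0.5},
  ],
)

```text
clock: 22.7
tool_pos: [0.5004, -0.3008, 0.2668]
eef_rot: [0.604, 0.796, 0.012, 0.033]
contact_force: [1.0, -0.1, -0.4]
opening: 0.503
```

```bash
python3 -c "
from h import *
st()
f,P=cloud('wrist');cv2.imwrite('pics/n.png',f[...,::-1])
hsv=cv2.cvtColor(f,cv2.COLOR_RGB2HSV); H,S,V=[hsv[...,i].astype(int) for i in range(3)]
m=(P[...,2]>.078)&(P[...,2]<.095)&(H>8)&(H<28)&(S>150)
c,z,n=rect(m,P);print(c,z,n)
a=np.radians(90+c[2] if c[1][1]>c[1][0] else c[2]);e=np.array([np.cos(a),np.sin(a)]);o=np.array(c[0])+67.5*e;print('scoop origin',o,'dist to mat centre',np.linalg.norm(o-[501.3,-243.6]))
to([.522,.272,.24])"
```

```text
t 22.7 pos [ 500.4 -300.8  266.8] yawx 105.61 tilt z [ 0.0662 -0.0204 -0.9976] F [ 0.99 -0.07 -0.42] M [-0.048 -0.107  0.024] open 44.3 q [ 0.82  0.62 -0.6   1.71  0.44  0.87  0.32]
((519.5567626953125, -314.37347412109375), (19.999486923217773, 33.842586517333984), 13.918619155883789) [0.07947534 0.08691669 0.08846678] 835
scoop origin [ 503.32007785 -248.85538452] dist to mat centre 5.630255851112139
 tool delta mm [546.  175.3  15.1]
```

View pics/n.png

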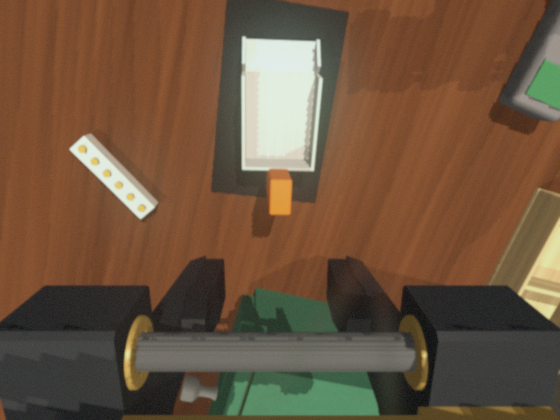

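The scoop stands level on the mat, its origin about 6 mm from the mat's centre, handle at (280,193) in the wrist view. Next, close the cover by pushing the tab's far face with closed fingers.

Call:
play_rows(
  targets=[
    {"dx": 0.046,"dy": 0.015,"dz": 0.002,"yaw": 0,"jaw": 1},
    {"dx": 0.046,"dy": 0.015,"dz": 0,"yaw": 0,"jaw": 1},
    {"dx": 0.046,"dy": 0.015,"dz": 0,"yaw": 0,"jaw": 1},
    {"dx": 0.046,"dy": 0.015,"dz": 0,"yaw": 0,"jaw": 1},
    {"dx": 0.046,"dy": 0.015,"dz": 0,"yaw": 0,"jaw": 1},
  ],
)

```text
clock: 23.25
tool_pos: [0.5051, -0.0619, 0.2532]
eef_rot: [0.612, 0.791, 0.006, 0.028]
contact_force: [0.6, -0.5, -0.1]
opening: 0.073
```

Call:
play_rows(
  targets=[
    {"dx": 0.046,"dy": 0.015,"dz": 0,"yaw": 0,"jaw": 1},
    {"dx": 0.046,"dy": 0.015,"dz": 0,"yaw": 0,"jaw": 1},
    {"dx": 0.046,"dy": 0.015,"dz": 0,"yaw": 0,"jaw": 1},
    {"dx": 0.046,"dy": 0.015,"dz": 0,"yaw": 0,"jaw": 1},
    {"dx": 0.03,"dy": 0.01,"dz": 0,"yaw": 0,"jaw": 1},
  ],
)

```text
clock: 23.75
tool_pos: [0.5115, 0.1723, 0.2427]
eef_rot: [0.61, 0.792, 0.001, 0.023]
contact_force: [0.6, 0.8, -0.5]
opening: 0.006
```

```bash
python3 -c "
from h import *
st();to([.5142,.3043,.25])"
```

```text
t 23.75 pos [511.5 172.3 242.7] yawx 104.81 tilt z [ 0.0376 -0.0275 -0.9989] F [ 0.57  0.84 -0.47] M [-0.047 -0.084  0.027] open 0.6 q [-0.12  0.6  -0.51  1.83  0.45  0.81 -0.61]
 tool delta mm [126.6  36.7 -10.8]
```

Call:
play_rows(
  targets=[
    {"dx": 0.044,"dy": 0.013,"dz": -0.004,"yaw": 0,"jaw": 1},
    {"dx": 0.044,"dy": 0.012,"dz": -0.003,"yaw": 0,"jaw": 1},
    {"dx": 0.03,"dy": 0.009,"dz": 0,"yaw": 0.01,"jaw": 1},
    {"dx": 0.006,"dy": 0.002,"dz": 0,"yaw": 0.01,"jaw": 1},
    {"dx": 0,"dy": 0,"dz": 0,"yaw": 0,"jaw": 1},
  ],
)

```text
clock: 24.25
tool_pos: [0.507, 0.3091, 0.2394]
eef_rot: [0.614, 0.789, -0.006, 0.02]
contact_force: [0.6, -0.7, -0.4]
opening: 0.005
```

```bash
python3 -c "
from h import *
st();to([.5142,.3043,.152]);
f,P=cloud('wrist');cv2.imwrite('pics/o.png',f[...,::-1]);f,P=cloud('scene');cv2.imwrite('pics/os.png',f[...,::-1])"
```

```text
t 24.25 pos [507.  309.1 239.4] yawx 104.22 tilt z [ 0.0243 -0.0338 -0.9991] F [ 0.63 -0.74 -0.37] M [-0.034 -0.102  0.02 ] open 0.4 q [-0.37  0.68 -0.49  1.66  0.43  0.92 -0.79]
 tool delta mm [-3.1  4.5 87.7]
```

View pics/os.png

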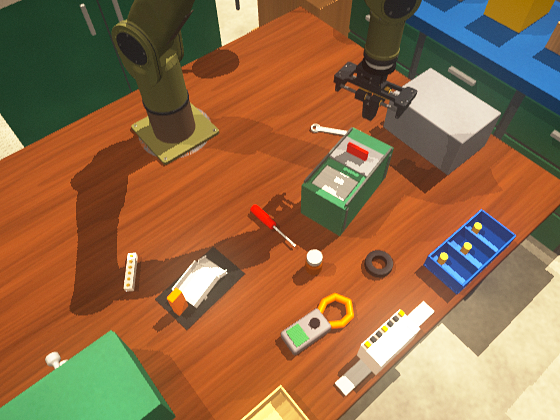

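The scene view shows closed fingers beyond the red tab (357,150), the scoop on the mat at (200,280) and the flap shut. Descend.

Call:
play_rows(
  targets=[
    {"dx": 0,"dy": 0.004,"dz": 0.02,"yaw": 0,"jaw": 1},
    {"dx": 0,"dy": 0,"dz": 0.025,"yaw": 0,"jaw": 1},
    {"dx": 0,"dy": 0,"dz": 0.022,"yaw": 0,"jaw": 1},
    {"dx": 0,"dy": 0,"dz": 0.012,"yaw": 0,"jaw": 1},
    {"dx": 0,"dy": 0,"dz": 0,"yaw": 0,"jaw": 1},
  ],
)

```text
clock: 24.85
tool_pos: [0.5169, 0.2922, 0.1589]
eef_rot: [0.62, 0.784, -0.009, 0.024]
contact_force: [-0.2, 0.8, 0.5]
opening: 0.003
```

```bash
python3 -c "
from h import *
st();to([.5142,.3043,.152]);to([.555,.139,.152])"
```

```text
t 24.85 pos [516.9 292.2 158.9] yawx 103.33 tilt z [ 0.0258 -0.0436 -0.9987] F [-0.17  0.75  0.5 ] M [-0.006 -0.105  0.044] open 0.3 q [-0.38  0.78 -0.43  1.73  0.52  0.76 -0.85]
 tool delta mm [12.7  0.1  6.3]
 tool delta mm [-157.4    1.5   14.6]
```

Call:
play_rows(
  targets=[
    {"dx": -0.008,"dy": 0,"dz": 0.006,"yaw": 0,"jaw": 1},
    {"dx": -0.02,"dy": 0,"dz": 0.001,"yaw": 0,"jaw": 1},
    {"dx": -0.022,"dy": 0,"dz": 0.001,"yaw": 0,"jaw": 1},
    {"dx": -0.022,"dy": 0,"dz": 0.001,"yaw": 0,"jaw": 1},
    {"dx": -0.015,"dy": 0,"dz": 0.001,"yaw": 0,"jaw": 1},
  ],
)

```text
clock: 25.35
tool_pos: [0.538, 0.2082, 0.1555]
eef_rot: [0.619, 0.785, -0.004, 0.022]
contact_force: [-1.1, 1.5, -0.5]
opening: 0.001
```

```bash
cat >> h.py <<'E'
def binx():
    p=(r.get_state()["tool_pos"][:2]-[.531,.2343])*1000; print("TCP bin x,y",(p@np.array([-.2334,.9724])).round(1),(p@np.array([.9724,.2334])).round(1))
E
python3 -c "
from h import *
st();binx()"
```

```text
t 25.35 pos [538.  208.2 155.5] yawx 103.52 tilt z [ 0.0292 -0.0338 -0.999 ] F [-1.08  1.53 -0.54] M [0.402 0.1   0.028] open 0.1 q [-0.22  0.76 -0.44  1.8   0.54  0.7  -0.74]
TCP bin x,y -27.1 0.7
```

Call:
play_rows(
  targets=[
    {"dx": -0.01,"dy": 0,"dz": 0.001,"yaw": 0,"jaw": 1},
    {"dx": -0.008,"dy": 0,"dz": 0.001,"yaw": 0,"jaw": 1},
    {"dx": -0.005,"dy": 0,"dz": 0,"yaw": 0,"jaw": 1},
    {"dx": -0.004,"dy": 0,"dz": 0,"yaw": 0,"jaw": 1},
    {"dx": -0.004,"dy": 0,"dz": 0,"yaw": 0,"jaw": 1},
  ],
)

```text
clock: 25.85
tool_pos: [0.5447, 0.1819, 0.1558]
eef_rot: [0.618, 0.786, 0.0, 0.018]
contact_force: [-3.0, 7.8, -4.4]
opening: 0.005
```

```bash
python3 -c "
from h import *
st();binx()
f,P=cloud('wrist');cv2.imwrite('pics/p.png',f[...,::-1])"
```

```text
t 25.85 pos [544.7 181.9 155.8] yawx 103.66 tilt z [ 0.0296 -0.0221 -0.9993] F [-3.02  7.81 -4.38] M [1.829 0.605 0.02 ] open 0.4 q [-0.16  0.76 -0.45  1.81  0.55  0.68 -0.69]
TCP bin x,y -54.2 1.0
```

Call:
play_rows(
  targets=[
    {"dx": -0.002,"dy": 0,"dz": 0,"yaw": 0,"jaw": 1},
    {"dx": 0.012,"dy": 0,"dz": 0,"yaw": 0,"jaw": 1},
    {"dx": 0.005,"dy": 0,"dz": -0.03,"yaw": 0,"jaw": 1},
    {"dx": 0.02,"dy": 0,"dz": -0.045,"yaw": 0,"jaw": 1},
    {"dx": 0.03,"dy": 0,"dz": -0.035,"yaw": 0,"jaw": 1},
  ],
)

```text
clock: 26.4
tool_pos: [0.5247, 0.2444, 0.2617]
eef_rot: [0.62, 0.785, -0.006, 0.018]
contact_force: [1.2, 0.5, -0.0]
opening: 0.001
```

Call:
play_rows(
  targets=[
    {"dx": 0.04,"dy": 0,"dz": -0.02,"yaw": 0,"jaw": 1},
    {"dx": 0.04,"dy": 0,"dz": -0.01,"yaw": 0,"jaw": 1},
    {"dx": 0.04,"dy": 0,"dz": 0,"yaw": 0,"jaw": 1},
    {"dx": 0.03,"dy": 0,"dz": 0,"yaw": 0,"jaw": 1},
    {"dx": 0,"dy": 0,"dz": 0,"yaw": 0,"jaw": 1},
  ],
)

```text
clock: 26.9
tool_pos: [0.4877, 0.4046, 0.2957]
eef_rot: [0.618, 0.786, 0.001, 0.02]
contact_force: [-0.6, -0.7, 0.3]
opening: 0.008
```

```bash
python3 -c "
from h import *
st()
for n in ['top','scene']:
    f,P=cloud(n);cv2.imwrite(f'pics/q{n}.png',f[...,::-1])
    hsv=cv2.cvtColor(f,cv2.COLOR_RGB2HSV); H,S,V=[hsv[...,i].astype(int) for i in range(3)]
    X,Y,Z=P[...,0],P[...,1],P[...,2]
    m=(X>.4)&(X<.65)&(Y>.08)&(Y<.38)&(Z>.16)&(Z<.175)&((H<8)|(H>172))&(S>150)
    c=rect(m,P);b=(np.array(c[0][0])-[531,234.3])@np.array([-.2334,.9724]);print(n,'tab',c,'bin x',b,'cover',b+67.5)
"
```

```text
t 26.9 pos [487.7 404.6 295.7] yawx 103.56 tilt z [ 0.0332 -0.0233 -0.9992] F [-0.58 -0.72  0.33] M [-0.01  -0.012  0.028] open 0.7 q [-0.51  0.67 -0.52  1.47  0.4   1.1  -0.88]
top tab (((546.4340209960938, 167.2000274658203), (57.71370315551758, 8.298163414001465), 14.721060752868652), array([0.16107396, 0.16615433, 0.17128096]), 94) bin x -68.85031379272462 cover -1.35031379272462
scene tab (((548.5574340820312, 164.99188232421875), (60.871280670166016, 13.441800117492676), 14.637531280517578), array([0.16010962, 0.1653861 , 0.16884806]), 102) bin x -71.4931187426758 cover -3.9931187426758044
```

View pics/qtop.png

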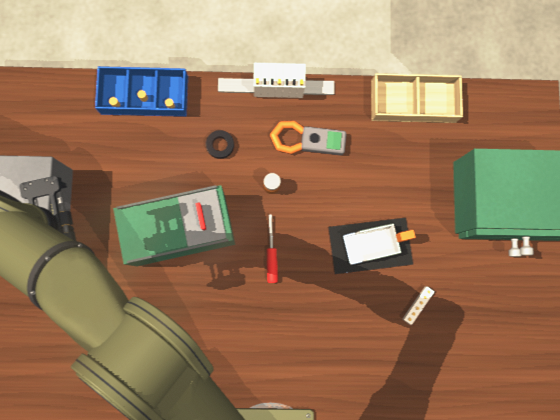

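View pics/qscene.png

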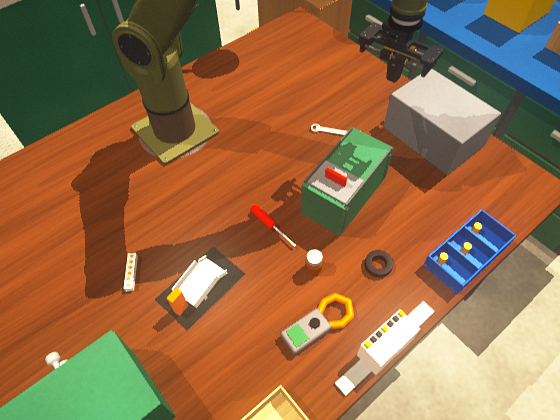

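Both views show the cover shut (tab at (200,216) in the top view, cover reading about 0 mm), the scoop standing on its mat, the bystanders in place and the arm clear.

```bash
python3 -c "
from h import *
st();print(r.finish_job())"
```

```text
t 27.0 pos [490.2 399.7 295.3] yawx 103.27 tilt z [ 0.0342 -0.028  -0.999 ] F [ 0.58 -0.64 -0.76] M [-0.015 -0.104  0.001] open 0.4 q [-0.5   0.67 -0.51  1.47  0.4   1.1  -0.88]
the job is handed in; nothing more can be done
None
```

I did every step and handed the job in at 27 s; no verdict was reported.

- **Cover opened:** I pushed it open by its red tab, to about 103 of 105 mm.
- **Scoop and tipping:** I gripped the scoop at 60 N and carried it level. The moves can't pitch the tool, so I tilted the scoop by relaxing the grip with its lip resting on the shut flap and raising the handle to about 15° nose-down. I then gripped firmly again and pressed the lip down.
- **Flap:** it measured about 0.6 rad open, with the lip at about z 109 mm in the bin.
- **Pouring:** the scoop was empty afterwards. I then pressed the scoop 8 mm further, onto the bin's rim; that reached about 13 N and turned the scoop back to about 9° in the grip.
- **Finish:** I drew the scoop out, stood it on its mat and let go, then pushed the cover shut from the tab's far face.

**Last checks:**
- After the scoop came out, the flap was flush with the bin's top (129–130 mm).
- On release the scoop measured level (−0.1° pitch, −0.2° roll), about 6 mm from the mat's centre.
- The cover read −1.4 mm from the top camera and −4.0 mm from the scene camera. The two disagree by about 3 mm, and both mean shut.
- The bystanders looked unmoved in the pictures.
- The force at the gripper was close to zero.
- I could not see the fuses inside the closed bin. I take them to be in it because the scoop was empty, the flap shut flush and no fuse lay on the bin's top or the bench.

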